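# Set a drawer runner square on a cabinet panel and count it

### The arm

A 6-joint arm with a two-finger parallel gripper is mounted at the origin on the work surface. World frame = base frame: x ahead of the robot, y to its left, z up, the work surface at z = 0. Lengths are in m, angles in degrees, forces in N, time in s.
With the tool pointing down it reaches from about 0.375 to 0.9 m from the base axis. Payload 3.1 kg.
Tool frame: the origin (TCP) lies between the finger pads; the fingertips stand 11 mm ahead of it and the grasp point (between the pads) lies 8 mm behind it; z points along the fingers, y is the line along which they close (so a half turn about z gives the same grasp; the last joint's range is limited). The gripper opens to 87 mm and grips with 3 to 60 N. Pads are 19 mm wide; open, the fingers measure 117 mm over their backs; the gripper's body (75 mm by 190 mm) begins 51 mm behind the grasp point.
Start: joints at [66.721, 30.224, 82.088, -0, 67.689, -10.227], TCP at [0.141, 0.609, 0.234] pointing down, gripper open.
Joint ranges: [-176.69, 176.69], [-43.24, 126.21], [12.49, 139.97], [-82, 262], [0, 151.66], [-163.58, 163.58]. Speed limits (degrees/s): [159.86, 159.86, 180, 180, 180, 180].

### API

Orientations are given as a 3x3 rotation matrix whose columns are the frame's x, y, z axes.
In Python, from rig import bot, viewer, workorder, models gives the robot as it stands.
- The arm moves only by the shell command python3 -m jog 'ROWS'. ROWS is JSON, a list of rows, each a list of 7 numbers: the opening, from 0 (shut) to 1 (fully open), then the shift along the tool's x, y, z in m, then the turn, a rotation vector about the tool's x, y, z in degrees. In form: [[claw, x, y, z, ax, ay, az], ...]. A call has 1 to 20 rows; each row is the pose to reach, as a shift and turn from the pose commanded when the call began, along the tool's axes at that moment; what a row does not reach only later rows make up. A row lasts 1/8 s, in which the tool goes at most 62.5 mm and 10.7 degrees, less where a joint would pass 70% of its speed; a pose out of reach is approached as far as the arm can. A call with a gripper value outside its range is refused whole. The fingers move at their own pace and stop on an object; the grip force is fixed at half the most. Time passes only in rows, so rows that repeat a pose let the fingers close. It gives the time, the measured TCP pose, the force, the opening and the grip force at its end, in the units of the state.
- bot.read_state(): the state, without advancing time (a new reading comes with each control period).
- viewer.capture(name): name is "side" or "top"; returns (picture, depth): 384x512x3 uint8, blue, green, red; 384x512 float32, m along the optical axis (not along the pixel's ray), 0 where there is no reading.
- viewer.camera_info(name): a dict with "fx", "fy", "cx", "cy" (pixels), "dist_coeffs" ([k1, k2, p1, p2, k3] as OpenCV has them; the pictures are not rectified), "world_to_cam" (4x4, takes a point from world to camera coordinates). Camera axes: x right, y down, z forward; pixel columns grow to the right and rows downward; lengths in m; the calibration is good to about 2 mm. A picture is of the moment at which its call begins. camera_info takes no time and is no camera call.
- workorder.hand_in(): hands the job in; it is judged then, once.
Trained networks look in the newest picture that a camera, given by its name, has taken for a name from the list of things; names that differ only in an ending like _2 or _b are one class to them, and where a whole thing is asked for, a point or a joint stands for the part that bears it (a point fixed in the world has none). Each returns a list of dicts, best first, with "p" (0 to 1); they miss things now and then, are a little off and sometimes report something else, mostly with a low value. They report only what shows in the picture. A call takes as long as a camera call. They do not tell look-alikes from the thing itself.
- models.outline_of(camera, thing): "mask" (384x512 bool, what is visible of it).
- models.tip_of(camera, thing): "xyz" ([x, y, z] in m, in world coordinates, good to about 4 mm: a listed point, or the origin of a listed thing).
The state is a dict: "time_s": time; "joint_positions": joint angles; "qvel": joint speeds; "tau": joint torques, N m; "position": TCP position; "tcp_rot": TCP orientation; "force": force on the tool from outside, world axes, zero at the start; "moment": the same for the moment, N m; "opening": opening from 0.0 (shut) to 1.0 (fully open); "grasp_force": force on a finger pad.
Only numpy, scipy, OpenCV 4.12 (cv2) and the standard library are available. Lean on these libraries where they do the work, as an engineer would, in place of code of your own. Each camera call takes 0.05 s, during which the arm holds its last target. There are 200 camera calls.

### The job

Lay the try square with its stock flat on the bench and flush against the clamped panel's near edge, its blade across the panel and the blade's outer edge on the pencil line, and let go of it. Then lay the drawer runner on the panel, all of it on the panel, long side flush against that outer edge of the blade, and let go, without shifting the square off the line. Last, count the job: swing the tally counter's lever all the way to its stop and let it spring back; leave the other things on the bench where they are.

Things in the scene. Friction and masses are not known exactly. Their poses are not given: they have to be found in the camera images.
- panel: Plywood panel fixed to the bench, 180 (x) by 300 (y) by 18 mm thick. Origin: centre of its underside, on the bench. Its near edge, facing the robot, is the face at x = -90 mm; y runs along that edge to the robot's left, z up. Two dark steel clamps hold its far corners, x 50 to 130 mm, y = +-132 mm, up to 42 mm high
- pencil_line: Dark line 2 mm wide drawn straight across the panel's top from near edge to far edge. Origin: middle of the line on the panel's top. Its x runs along the line, away from the robot, square to the near edge; y as the panel's
- square: L-shaped try square lying flat, loose, 0.6 kg. Origin: centre of the stock's underside, z up. Stock: dark wood 40 (x) by 150 (y) by 30 mm high. On it stands a centred grip rib 24 (x) by 90 (y) mm, from 30 to 60 mm above the underside: take it there. The blade (see blade_edge) points to +x at the stock's -y (right) end
- face_right (a point): On the stock's inner face (the one the blade sticks out of, brass-faced) near its right end: x 20, y -70, z 10 mm in the square's frame. Goes against the panel's near edge
- face_left (a point): On the stock's inner face near its left end: x 20, y 70, z 10 mm in the square's frame. Goes against the panel's near edge
- blade_edge (a point): On the outer edge of the square's steel blade, mid blade: x 105, y -75, z 21.5 mm in the square's frame. Blade: 34 mm wide, 4 mm thick, x from 20 (stock's inner face) to 170 mm, y -75 (outer edge, level with the stock's end) to -41 mm; its underside is 19.5 mm above the stock's underside, so it passes 1.5 mm over the panel
- runner: Drawer runner: loose hardwood strip 140 (x) by 24 (y) by 34 mm high with a thin dark stripe along its top, 0.12 kg. Origin: centre of its underside, z up. It stays this way up; either end may be the near one
- counter: Tally counter screwed to the bench: grey box 115 (x) by 90 (y) mm on a base plate of 130 by 100 mm, top 46 mm above the bench, with a lever over its top. Origin: centre of its underside; -x faces the robot, y to its left
- counter_lever (a joint): Angle of the counter's lever: 0 at rest, 1.0 rad at its stop. Grows counter-clockwise seen from above about the vertical pivot: the knob, on the robot's side of the pivot, goes from the counter's +y (left) to its -y (right) side. Sprung (about 0.5 N at the knob at rest, 1.6 N at the stop): comes back when let go
- lever_knob (a point): Middle of the upright round black knob at the lever's end, 78 mm over the bench: knob 16 mm in diameter, from 10 to 46 mm above the counter's top (56 to 92 mm over the bench). It travels on a circle of 75 mm radius about the pivot
- lever_pivot (a point): On the lever's pivot axis, at the height of lever_knob (78 mm over the bench); 35 mm from the counter's origin along its +x
- tape_roll: Bystander: blue tape roll lying flat, 110 mm across, 25 mm high
- sanding_block: Bystander: cork sanding block 110 by 65 by 35 mm
- offcut: Bystander: plywood offcut 65 by 90 by 18 mm
- screwdriver: Bystander: screwdriver lying on the bench
- glue_bottle: Bystander: white glue bottle, 64 mm across, 170 mm high, standing
Mind the look-alikes: they are no part of the job. There is more than one size of the square; the job needs the larger.

How it is judged:
By the outcome, as a careful person would: the job done as asked, in the order asked, and still so for the second after the job is handed in, with the robot touching nothing.
It also fails if it takes over 72 s, if anything falls off the work surface, if the arm or the gripper's body presses on something with over 40 N, if the wrist force passes 120 N, or if a joint passes its speed limit or range.

## Working session

There is one attempt and no reset: what is moved stays moved. The work goes in short steps, Python scripts to look and compute and a shell command to move; the robot and the scene stay as the last step left them, time stands still between calls to the robot, and variables do not carry over. Pictures are saved under pics/ and viewed, at most 12 in all, crops included, and the job is handed in when it is done.

```bash
ls; mkdir -p pics
python3 - <<'E'
from rig import bot, viewer, workorder, models
import cv2,numpy as np
s=bot.read_state(); print(s)
for n in ("side","top"):
    im,d=viewer.capture(n); cv2.imwrite(f"pics/{n}0.png",im); np.save(f"{n}d.npy",d)
    print(n,viewer.camera_info(n))
    for t in ["panel","pencil_line","square","face_right","face_left","blade_edge","runner","counter","lever_knob","lever_pivot"]:
        print(t,[(round(float(r["p"]),2),np.round(r["xyz"],3).tolist()) for r in models.tip_of(n,t)][:5])
E
```

```text
pics
{'time_s': 0.0, 'joint_positions': array([ 6.67179785e+01,  3.02787292e+01,  8.21562406e+01,  1.05723103e-03,
        6.76882470e+01, -1.02283388e+01]), 'qvel': array([-0.0033155 ,  0.01188565,  0.09358763, -0.06038985,  0.06595265,
        0.04298546]), 'tau': array([ 1.04007500e-03, -4.40048504e+01, -1.76588416e+01,  6.33240142e-02,
        5.81604440e-02, -1.65644879e-04]), 'position': array([0.14086018, 0.60819885, 0.23257495]), 'tcp_rot': array([[-9.74157113e-01,  2.25869808e-01, -8.65695573e-04],
       [ 2.25871115e-01,  9.74155205e-01, -1.96867133e-03],
       [ 3.98658434e-04, -2.11333080e-03, -9.99997687e-01]]), 'force': array([ 0.15645649,  0.28632171, -0.1685024 ]), 'moment': array([ 0.01607213, -0.0036723 ,  0.01523098]), 'grasp_force': 0.0, 'opening': 0.9985336532474047}
side {'fx': 452.9136442514888, 'fy': 452.9136442514888, 'cx': 254.78631255696433, 'cy': 192.2894449391096, 'dist_coeffs': array([0.03746389, 0.        , 0.        , 0.        , 0.        ]), 'world_to_cam': array([[ 0.97583644, -0.21815029,  0.01239705, -0.4872675 ],
       [-0.13289912, -0.6376099
[... 1265 characters left out ...]
7, 0.046, -0.002]), (0.74, [0.536, 0.3, 0.007]), (0.67, [0.493, 0.361, -0.001]), (0.47, [0.754, -0.314, 0.0])]
pencil_line []
square [(0.87, [0.491, 0.36, -0.0]), (0.56, [0.304, 0.509, -0.002])]
face_right [(0.97, [0.533, 0.3, 0.011]), (0.77, [0.253, 0.503, 0.008]), (0.37, [0.492, 0.434, 0.01])]
face_left [(0.9, [0.492, 0.436, 0.011]), (0.86, [0.358, 0.5, 0.009]), (0.2, [0.434, -0.372, 0.078])]
blade_edge [(0.96, [0.244, 0.441, 0.019]), (0.94, [0.616, 0.324, 0.02]), (0.4, [0.506, -0.28, 0.002])]
runner [(0.89, [0.507, -0.274, 0.001])]
counter [(0.93, [0.46, -0.406, -0.004]), (0.51, [0.536, 0.298, 0.008])]
lever_knob [(0.65, [0.431, -0.373, 0.08])]
lever_pivot [(0.97, [0.499, -0.417, 0.078])]
```

View pics/top0.png

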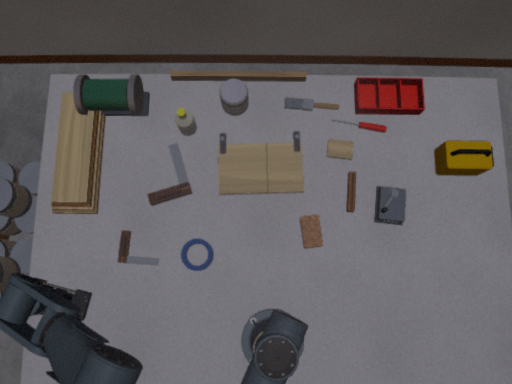

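View pics/side0.png

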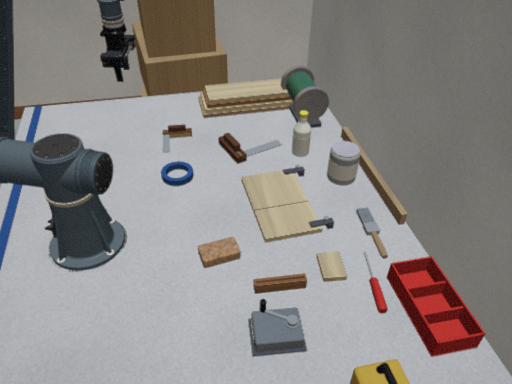

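The pictures show the panel at top px (260,168) with the line at col 267. There are two squares: a larger one at (170,193) with its blade up to (178,150), and a smaller one at (125,247) with its blade to the right. The larger one's face points are 142 mm apart, which fits the 150 mm stock, so I'll confirm that in a crop. The runner is at (351,192), the counter at (391,205).

```bash
cat > h.py <<'E'
from rig import bot, viewer, workorder, models
import cv2,numpy as np
def cal(n):
    c=viewer.camera_info(n); K=np.array([[c["fx"],0,c["cx"]],[0,c["fy"],c["cy"]],[0,0,1]]); return K,c["dist_coeffs"],c["world_to_cam"]
def p2w(n,px,z):
    K,D,T=cal(n); u=cv2.undistortPoints(np.array(px,float).reshape(-1,1,2),K,D)[:,0]
    r=np.c_[u,np.ones(len(u))]@T[:3,:3]; o=-T[:3,:3].T@T[:3,3]
    return o+r*((z-o[2])/r[:,2])[:,None]
def w2p(n,P):
    K,D,T=cal(n); return cv2.projectPoints(np.array(P,float).reshape(-1,1,3),cv2.Rodrigues(T[:3,:3])[0],T[:3,3],K,D)[0][:,0]
def rect(n,x0,x1,y0,y1,z,im,s=0.0005):
    "orthophoto of the plane z: rows = x decreasing, cols = y decreasing, s m per pixel"
    xs=np.arange(x1,x0,-s); ys=np.arange(y1,y0,-s); Y,X=np.meshgrid(ys,xs)
    p=w2p(n,np.c_[X.ravel(),Y.ravel(),np.full(X.size,z)]).astype(np.float32).reshape(*X.shape,2)
    return cv2.remap(im,p,None,cv2.INTER_CUBIC)
E
python3 - <<'E'
from h import *
im=cv2.imread("pics/top0.png")
a=rect("top",.2,.72,.2,.56,.02,im,.001)
b=rect("top",.46,.72,-.13,.23,.018,im,.001)
c=rect("top",.36,.62,-.48,-.22,.034,im,.001)
a=cv2.resize(a,None,fx=1,fy=1)
H=np.zeros((530,720,3),np.uint8); H[:520,:360]=a; H[:260,360:]=b; H[262:522,360:620]=c
cv2.imwrite("pics/c1.png",H)
for n in("top","side"):
  viewer.capture(n)
  for t in ["panel","square","runner","counter","counter_lever","sanding_block","offcut","tape_roll"]:
    for r in models.outline_of(n,t)[:3]:
        m=r["mask"].astype(np.uint8); cs=max(cv2.findContours(m,0,2)[0],key=cv2.contourArea)
        z={"panel":.018,"square":.03,"runner":.034,"counter":.046}.get(t,.02)
        w=p2w(n,cs[:,0].astype(float),z)[:,:2]; q=cv2.minAreaRect((w*1000).astype(np.float32))
        print(n,t,round(float(r["p"]),2),m.sum(),cs[:,0].mean(0).round(),np.round(q[0],1),np.round(q[1],1),round(q[2],1))
E
```

```text
Traceback (most recent call last):
ValueError: could not broadcast input array from shape (520,361,3) into shape (520,360,3)
```

Run:
```python
from h import *
im=cv2.imread("pics/top0.png")
a=rect("top",.2,.72,.2,.56,.02,im,.001)
b=rect("top",.46,.72,-.13,.23,.018,im,.001)
c=rect("top",.36,.62,-.48,-.22,.034,im,.001)
H=np.zeros((530,720,3),np.uint8); H[:520,:360]=a[:520,:360]; H[:260,360:]=b[:260,:360]; H[262:522,360:620]=c[:260,:260]
cv2.imwrite("pics/c1.png",H)
for n in("top","side"):
  viewer.capture(n)
  for t in ["panel","square","runner","counter","counter_lever","sanding_block","offcut","tape_roll"]:
    for r in models.outline_of(n,t)[:3]:
        m=r["mask"].astype(np.uint8); cs=max(cv2.findContours(m,0,2)[0],key=cv2.contourArea)
        z={"panel":.018,"square":.03,"runner":.034,"counter":.046}.get(t,.02)
        w=p2w(n,cs[:,0].astype(float),z)[:,:2]; q=cv2.minAreaRect((w*1000).astype(np.float32))
        print(n,t,round(float(r["p"]),2),m.sum(),cs[:,0].mean(0).round(),np.round(q[0],1),np.round(q[1],1),round(q[2],1))
```

```text
top panel 0.67 933 [173. 179.] [561.2 385.8] [189.5 155.7] 19.4
top panel 0.58 4375 [261. 159.] [606.6  47.6] [219. 299.] 2.2
top square 0.87 967 [173. 179.] [559.8 384.1] [191.5 155.8] 18.6
top square 0.71 558 [131. 250.] [302.4 461.2] [139.  112.9] 88.5
top runner 0.55 351 [350. 193.] [ 504.1 -268.4] [ 31.9 143.9] 84.9
top runner 0.29 1006 [173. 179.] [554.2 383.5] [191.5 157.8] 20.2
top counter 0.78 1073 [390. 207.] [ 455.1 -400. ] [102.8 128.6] 83.7
top counter_lever 0.7 57 [394. 192.] [ 502.3 -426.3] [17.7 18.5] 87.3
top counter_lever 0.45 1082 [390. 206.] [ 459.  -407.6] [104.4 130.6] 84.1
top sanding_block 0.91 642 [311. 230.] [ 366.  -129.6] [112.8  69.1] 8.6
top offcut 0.61 468 [339. 148.] [ 657.6 -236.5] [91.2 68.7] 84.7
top tape_roll 0.83 419 [197. 254.] [280.6 257.7] [107.2 105.2] 46.2
top tape_roll 0.42 247 [371. 127.] [ 743.2 -355. ] [106.3  36.2] 84.1
top tape_roll 0.18 4420 [268. 158.] [604.3  47.4] [222.3 298.9] 2.1
side panel 0.71 4012 [285. 205.] [606.3  42.6] [228.3 326.7] 2.7
side square 0.88 712 [249. 149.] [542.7 375.9] [201.7 188.1] 25.7
side square 0.81 418 [175. 136.] [301.3 454.3] [178.4 106.1] 83.9
side runner 0.63 759 [283. 283.] [ 503.  -285.1] [ 47.  142.2] 85.6
side counter 0.68 2470 [278. 328.] [ 456.  -409.9] [150.6 127.1] 83.7
side counter 0.34 722 [302. 132.] [764.6 376.8] [321.   71.1] 68.2
side counter_lever 0.81 311 [278. 314.] [ 474.  -362.1] [ 37.5 111.1] 45.8
side sanding_block 0.63 898 [219. 252.] [ 364.6 -132.3] [112.7  86.7] 7.2
side offcut 0.84 707 [332. 268.] [ 659.6 -246.8] [100.9  70.9] 83.9
side tape_roll 0.63 718 [253. 149.] [546.4 390.7] [205.5 190.1] 25.7
side tape_roll 0.57 542 [176. 175.] [280.3 250.2] [134.4 106. ] 83.4
```

View pics/c1.png

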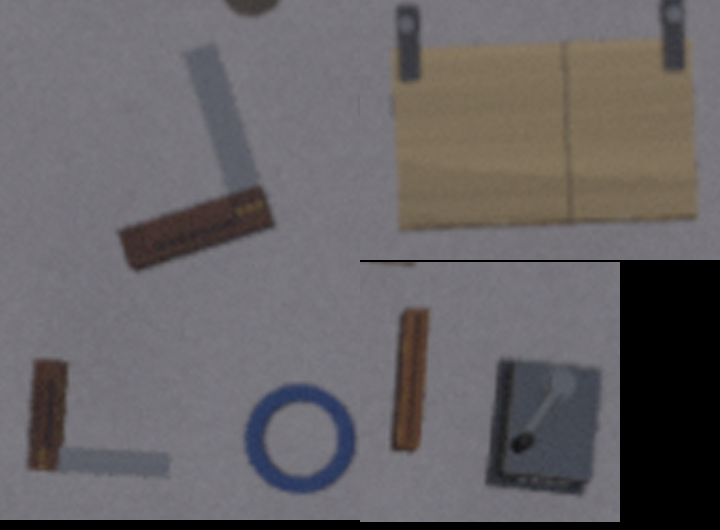

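The crop shows the large square with its stock at crop px (195,228), about 150 mm at 1 mm/px. The small one is at (48,415), stock about 110 mm. The larger one is the job's square, at world ~(0.493, 0.362), yaw ~17.7°. Next I'll measure the line and near edge and plan the approach.

```bash
cat >> h.py <<'E'
from scipy.spatial.transform import Rotation as Ro
def plan(x,y,z,yaw):
    "shift (tool axes) and turn to a tool-down pose whose tool y axis has world angle yaw (deg)"
    s=bot.read_state(); R=s["tcp_rot"]; a=np.radians(yaw)
    Y=np.array([np.cos(a),np.sin(a),0]); Z=np.array([0,0,-1.]); Rt=np.c_[np.cross(Y,Z),Y,Z]
    print("shift",np.round(R.T@(np.array([x,y,z])-s["position"]),4),"turn",np.round(Ro.from_matrix(R.T@Rt).as_rotvec(degrees=True),2))
def axes():
    "rows: world x,y,z of one metre in tool axes"
    print(np.round(bot.read_state()["tcp_rot"],4).tolist())
def line(n,im):
    "pencil line on the panel top: y = a + b (x-.5), from an orthophoto"
    g=cv2.GaussianBlur(rect(n,.52,.66,-.03,.06,.018,im).astype(np.float32).sum(2),(5,5),0)
    w=g.mean(1,keepdims=True)-g; pts=[]
    for i in range(0,len(g),4):
        j=int(np.argmax(w[i])); sl=slice(max(j-8,0),j+9); ww=np.clip(w[i,sl]-.3*w[i,j],0,None); c=(np.arange(len(w[i]))[sl]*ww).sum()/ww.sum()
        pts.append((.66-.0005*i,.06-.0005*c))
    p=np.array(pts); k=np.polyfit(p[:,0]-.5,p[:,1],1); r=p[:,1]-np.polyval(k,p[:,0]-.5); q=p[abs(r)<.003]; k=np.polyfit(q[:,0]-.5,q[:,1],1)
    return k[1],np.degrees(np.arctan(k[0])),np.std(q[:,1]-np.polyval(k,q[:,0]-.5)),len(q)/len(p)
def edge(n,im,y0,y1,z,x0=.48,x1=.53):
    "x of the strongest step along x: x = a + b y"
    g=cv2.GaussianBlur(rect(n,x0,x1,y0,y1,z,im).astype(np.float32).sum(2),(9,9),0); d=np.abs(np.diff(g,axis=0))
    j=d.argmax(0); ys=y1-.0005*np.arange(g.shape[1]); xs=x1-.0005*(j+.5); k=np.polyfit(ys,xs,1); q=abs(xs-np.polyval(k,ys))<.003; k=np.polyfit(ys[q],xs[q],1)
    return k[1],np.degrees(np.arctan(k[0])),q.mean()
E
python3 - <<'E'
from h import *
for n in("top","side"):
    im=cv2.imread(f"pics/{n}0.png"); print(n,"line",line(n,im),"edge",edge(n,im,-.08,.17,.018))
plan(.493,.362,.13,17.7); plan(.493,.362,.044,17.7)
E
```

```text
top line (np.float64(0.019730849730417974), np.float64(2.2100409455738363), np.float64(0.0006583831289315451), 1.0) edge (np.float64(0.49609494368377466), np.float64(-2.1868684938610614), np.float64(1.0))
side line (np.float64(0.0204847038408359), np.float64(2.1110714764188487), np.float64(0.0008839382124537537), 1.0) edge (np.float64(0.49627430859323446), np.float64(-2.337773345226954), np.float64(1.0))
shift [-0.3985 -0.161   0.1035] turn [-0.   -0.   59.24]
shift [-0.3985 -0.161   0.1895] turn [-0.   -0.   59.24]
```

```bash
python3 -m jog '[[1,-0.3985,-0.161,0.1,0,0,59.2],[1,-0.3985,-0.161,0.1,0,0,59.2],[1,-0.3985,-0.161,0.1,0,0,59.2],[1,-0.3985,-0.161,0.1,0,0,59.2],[1,-0.3985,-0.161,0.1,0,0,59.2],[1,-0.3985,-0.161,0.1,0,0,59.2],[1,-0.3985,-0.161,0.1,0,0,59.2],[1,-0.3985,-0.161,0.1,0,0,59.2],[1,-0.3985,-0.161,0.1,0,0,59.2],[1,-0.3985,-0.161,0.1,0,0,59.2],[1,-0.3985,-0.161,0.1,0,0,59.2]]'
python3 - <<'E'
from h import *
plan(.493,.362,.044,17.7)
viewer.capture("side")
for t in ["square","face_right","face_left","blade_edge"]:
    print(t,[(round(float(r["p"]),2),np.round(r["xyz"],3).tolist()) for r in models.tip_of("side",t)][:2])
E
```

```text
time_s: 3.38
position: [0.4917, 0.3632, 0.134]
tcp_rot: [[-0.307, 0.952, 0.0], [0.952, 0.307, 0.0], [0.0, 0.0, -1.0]]
force: [0.2, 0.1, -0.4]
opening: 1.002
grasp_force: 0.0
shift [-0.0016  0.0009  0.09  ] turn [ 0.01 -0.01  0.19]
square [(0.76, [0.496, 0.362, 0.0]), (0.71, [0.503, -0.277, -0.001])]
face_right [(0.82, [0.252, 0.503, 0.004]), (0.54, [0.282, 0.257, 0.002])]
face_left [(0.94, [0.492, 0.438, 0.007]), (0.74, [0.358, 0.498, 0.006])]
blade_edge [(0.71, [0.614, 0.324, 0.023]), (0.66, [0.245, 0.435, 0.022])]
```

```bash
python3 -m jog '[[1,-0.001,0.001,0.05,0,0,0.2],[1,-0.001,0.001,0.089,0,0,0.2],[1,-0.001,0.001,0.089,0,0,0.2],[0,-0.001,0.001,0.089,0,0,0.2],[0,-0.001,0.001,0.089,0,0,0.2],[0,-0.001,0.001,0.089,0,0,0.2],[0,-0.001,0.001,0.089,0,0,0.2],[0,-0.001,0.001,0.089,0,0,0.2],[0,-0.001,0.001,0.089,0,0,0.2],[0,-0.001,0.001,0.089,0,0,0.2]]'
python3 -c "
from h import *
# square origin ~ TCP; target: stock face on edge, blade edge on line, backed off 12 mm
a=np.radians(2.2);X=np.array([np.cos(a),np.sin(a)]);Y=np.array([-X[1],X[0]])
c=np.array([.4954,.0200-.0002]);t=c-X*.020+Y*.075;print(t,t-X*.012)
plan(*(t-X*.012),.10,2.2);plan(*bot.read_state()['position'][:2],.10,2.2)
"
```

```text
time_s: 4.88
position: [0.4942, 0.3613, 0.0445]
tcp_rot: [[-0.301, 0.953, -0.0], [0.953, 0.301, -0.0], [-0.0, -0.0, -1.0]]
force: [0.8, 0.5, 0.1]
opening: 0.291
grasp_force: 0.0
[0.47253566 0.09397696] [0.4605445  0.09351631]
shift [-0.2452 -0.1128 -0.0555] turn [-1.000e-02  0.000e+00  1.535e+01]
shift [-0.     -0.     -0.0555] turn [-1.000e-02  0.000e+00  1.535e+01]
```

```bash
python3 -m jog '[[0,0,0,0,0,0,0],[0,0,0,0,0,0,0],[0,0,0,0,0,0,0],[0,0,0,0,0,0,0]]'; python3 -m jog '[[0,0,0,-0.02,0,0,0],[0,0,0,-0.04,0,0,0],[0,0,0,-0.04,0,0,0]]'
```

```text
time_s: 5.38
position: [0.494, 0.3612, 0.0445]
tcp_rot: [[-0.301, 0.953, -0.001], [0.953, 0.301, -0.0], [-0.0, -0.001, -1.0]]
force: [-0.4, -0.6, -1.2]
opening: 0.27
grasp_force: 30.0
time_s: 5.75
position: [0.4949, 0.3617, 0.0849]
tcp_rot: [[-0.301, 0.953, 0.002], [0.953, 0.301, 0.001], [0.0, 0.002, -1.0]]
force: [0.0, 0.6, -5.5]
opening: 0.274
grasp_force: 30.0
```

```bash
python3 -m jog '[[0,-0.06,-0.028,0,0,0,4],[0,-0.12,-0.056,0,0,0,8],[0,-0.18,-0.085,0,0,0,12],[0,-0.22,-0.104,0,0,0,15.3],[0,-0.244,-0.113,0,0,0,15.3],[0,-0.244,-0.113,0,0,0,15.3],[0,-0.244,-0.113,0,0,0,15.3]]'
python3 - <<'E'
from h import *
for n in("top","side"):
    im,d=viewer.capture(n); cv2.imwrite(f"pics/{n}1.png",im)
    for t in ["square","face_right","face_left","blade_edge"]:
        print(n,t,[(round(float(r["p"]),2),np.round(r["xyz"],3).tolist()) for r in models.tip_of(n,t)][:2])
b=rect("top",.40,.72,-.1,.28,.06,cv2.imread("pics/top1.png"),.001)[:320,:380]
c=cv2.imread("pics/side1.png")[130:280,200:390]
H=np.hstack([cv2.resize(b,(400,337)),cv2.resize(c,(400,337))]);cv2.imwrite("pics/c2.png",H)
print(bot.read_state()["position"])
E
```

```text
time_s: 6.62
position: [0.4599, 0.0949, 0.084]
tcp_rot: [[-0.039, 0.999, -0.001], [0.999, 0.039, 0.0], [0.0, -0.001, -1.0]]
force: [0.3, 0.3, -6.5]
opening: 0.274
grasp_force: 30.0
top square [(0.58, [0.307, 0.51, -0.001])]
top face_right [(0.96, [0.252, 0.499, 0.009])]
top face_left [(0.57, [0.353, 0.499, 0.01])]
top blade_edge [(0.87, [0.246, 0.441, 0.017]), (0.64, [0.507, -0.277, 0.003])]
side square [(0.97, [0.307, 0.515, 0.002]), (0.74, [0.461, 0.1, 0.042])]
side face_right [(0.83, [0.48, 0.032, 0.047]), (0.71, [0.255, 0.503, 0.006])]
side face_left [(0.89, [0.478, 0.172, 0.054]), (0.83, [0.357, 0.498, 0.005])]
side blade_edge [(0.95, [0.563, 0.028, 0.059]), (0.56, [0.244, 0.439, 0.021])]
[0.46003508 0.09493422 0.08457985]
```

View pics/c2.png

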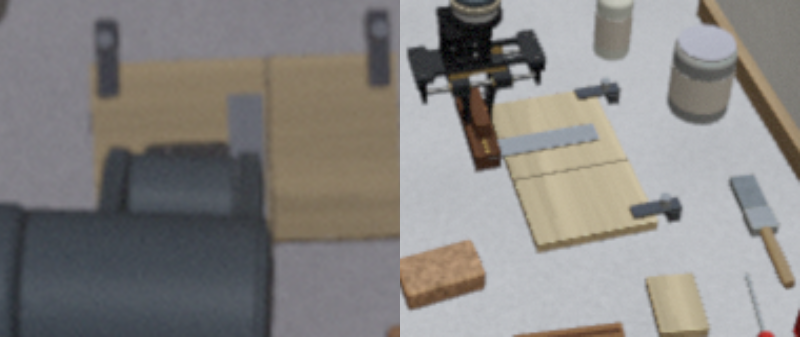

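The side crop shows the square held level with its blade over the panel, about 6 mm left of the line. The bare right end of the blade edge lies above the line at crop (560,165). I'll lower it with a -6 mm y shift.

```bash
python3 -m jog '[[0,-0.006,0,0.02,0,0,0],[0,-0.006,0,0.035,0,0,0],[0,-0.006,0,0.0385,0,0,0],[0,-0.006,0,0.0385,0,0,0],[0,-0.006,0,0.0385,0,0,0]]'
cat >> h.py <<'E'
def bladecheck(n,im,x0=.54,x1=.63,z=.0235):
    "right side step of the blade along y at blade height: y = a + b(x-.5), and profile of grey"
    g=cv2.GaussianBlur(rect(n,x0,x1,-.02,.09,z,im).astype(np.float32),(5,5),0); s=g[...,2]-g[...,0]  # red-blue: wood vs steel
    out=[]
    for side in(1,-1):
        pts=[]
        for i in range(0,len(s),4):
            lo=s[i]<(np.percentile(s[i],90)+np.percentile(s[i],8))/2
            j=np.flatnonzero(lo); 
            if len(j)<30: continue
            r=np.split(j,np.flatnonzero(np.diff(j)>3)+1); r=max(r,key=len); pts.append((x1-.0005*i,.09-.0005*((r[-1]+.5) if side>0 else (r[0]-.5))))
        p=np.array(pts); k=np.polyfit(p[:,0]-.5,p[:,1],1); out.append((round(k[1],4),round(np.degrees(np.arctan(k[0])),2),round(np.std(p[:,1]-np.polyval(k,p[:,0]-.5)),4),len(p)))
    return out
E
python3 - <<'E'
from h import *
print(bot.read_state()["position"],bot.read_state()["force"])
for n in("top","side"):
    im,d=viewer.capture(n); cv2.imwrite(f"pics/{n}2.png",im)
    for t in ["square","face_right","face_left","blade_edge"]:
        print(n,t,[(round(float(r["p"]),2),np.round(r["xyz"],3).tolist()) for r in models.tip_of(n,t)][:2])
    print(bladecheck(n,im,*((.6,.63) if n=="top" else (.54,.62))))
E
```

```text
time_s: 7.75
position: [0.4608, 0.0887, 0.0465]
tcp_rot: [[-0.039, 0.999, 0.001], [0.999, 0.039, -0.0], [-0.0, 0.001, -1.0]]
force: [0.0, 0.1, -6.0]
opening: 0.27
grasp_force: 30.0
[0.46076862 0.08865277 0.04649099] [ 0.00926256  0.0575996  -5.98444592]
top square [(0.72, [0.304, 0.509, -0.0])]
top face_right [(0.9, [0.249, 0.502, 0.008]), (0.25, [0.366, -0.135, -0.006])]
top face_left [(0.88, [0.353, 0.499, 0.008])]
top blade_edge [(0.65, [0.568, 0.021, 0.023]), (0.64, [0.753, -0.313, -0.001])]
[(np.float64(0.0169), np.float64(3.35), np.float64(0.0002), 16), (np.float64(0.0555), np.float64(1.16), np.float64(0.0005), 16)]
side square [(0.92, [0.462, 0.09, 0.003]), (0.63, [0.309, 0.513, -0.0])]
side face_right [(0.9, [0.481, 0.019, 0.012]), (0.9, [0.253, 0.507, 0.006])]
side face_left [(0.64, [0.479, 0.166, 0.012]), (0.5, [0.753, -0.314, 0.001])]
side blade_edge [(0.75, [0.564, 0.023, 0.023]), (0.59, [0.246, 0.438, 0.016])]
[(np.float64(0.0173), np.float64(1.85), np.float64(0.0002), 40), (np.float64(0.0543), np.float64(2.21), np.float64(0.0003), 40)]
```

```bash
python3 -m jog '[[0,0,0.006,0.0018,0,0,0],[0,0,0.01,0.0018,0,0,0],[0,0,0.012,0.0018,0,0,0],[0,0,0.012,0.0018,0,0,0]]';python3 -m jog '[[0,0,0.001,0,0,0,0],[0,0,0.001,0,0,0,0]]';python3 -m jog '[[0,0,0.001,0,0,0,0],[0,0,0.001,0,0,0,0]]'
```

```text
time_s: 8.75
position: [0.4725, 0.0891, 0.0445]
tcp_rot: [[-0.039, 0.999, 0.0], [0.999, 0.039, -0.0], [-0.0, 0.0, -1.0]]
force: [-2.7, -0.0, 1.7]
opening: 0.272
grasp_force: 30.0
time_s: 9.0
position: [0.4726, 0.0891, 0.0445]
tcp_rot: [[-0.039, 0.999, -0.001], [0.999, 0.039, -0.0], [-0.0, -0.001, -1.0]]
force: [-4.3, -0.2, 4.6]
opening: 0.272
grasp_force: 30.0
time_s: 9.25
position: [0.4727, 0.0891, 0.0445]
tcp_rot: [[-0.039, 0.999, -0.003], [0.999, 0.039, -0.0], [0.0, -0.003, -1.0]]
force: [-5.8, -0.8, 7.1]
opening: 0.277
grasp_force: 30.0
```

```bash
python3 -m jog '[[0,0,0.001,0,0,0,0],[0,0,0.001,0,0,0,0]]';python3 -m jog '[[0,0,0.001,0,0,0,0],[0,0,0.001,0,0,0,0]]'
```

```text
time_s: 9.5
position: [0.4728, 0.0892, 0.0446]
tcp_rot: [[-0.04, 0.999, -0.005], [0.999, 0.04, -0.0], [0.0, -0.005, -1.0]]
force: [-6.1, -1.0, 8.0]
opening: 0.266
grasp_force: 30.0
time_s: 9.75
position: [0.4729, 0.0892, 0.0446]
tcp_rot: [[-0.04, 0.999, -0.007], [0.999, 0.04, -0.0], [0.0, -0.007, -1.0]]
force: [-8.1, -1.4, 9.8]
opening: 0.275
grasp_force: 30.0
```

Run:
```python
from h import *
H=[]
for n in("side","top"):
    im,d=viewer.capture(n); cv2.imwrite(f"pics/{n}3.png",im)
    for t in ["square","face_right","face_left","blade_edge"]:
        print(n,t,[(round(float(r["p"]),2),np.round(r["xyz"],3).tolist()) for r in models.tip_of(n,t)][:2])
    print(bladecheck(n,im,*((.6,.64) if n=="top" else (.54,.62))))
    H.append(cv2.resize(rect(n,.46,.70,-.04,.08,.0205,im,.0005),(240*1,480)) if 0 else cv2.resize(rect(n,.46,.70,-.04,.08,.0205,im,.0005)[:480,:240],(300,600)))
    # profile beyond and on the blade at panel height
    for x in (.57,.60,.63,.66):
        r=rect(n,x-.006,x+.006,-.02,.07,.018,im,.001).astype(float); print(x,(r.mean(0).sum(1)/3).round().astype(int)[20:85].tolist())
cv2.imwrite("pics/c3.png",np.hstack(H))
```

```text
side square [(0.89, [0.476, 0.09, 0.002]), (0.67, [0.304, 0.515, 0.001])]
side face_right [(0.93, [0.252, 0.501, 0.005]), (0.69, [0.493, 0.023, 0.011])]
side face_left [(0.66, [0.491, 0.164, 0.012]), (0.58, [0.357, 0.496, 0.007])]
side blade_edge [(0.74, [0.579, 0.016, 0.022]), (0.64, [0.245, 0.435, 0.017])]
[(np.float64(0.0166), np.float64(1.8), np.float64(0.0002), 40), (np.float64(0.0529), np.float64(1.33), np.float64(0.0005), 40)]
0.57 [159, 159, 159, 158, 158, 158, 158, 158, 158, 158, 158, 159, 159, 159, 160, 161, 161, 161, 160, 160, 159, 157, 153, 148, 142, 138, 137, 140, 147, 155, 164, 172, 178, 181, 181, 181, 180, 179, 179, 178, 178, 179, 179, 179, 179, 179, 179, 178, 178, 179, 179, 179, 179, 179, 179, 179, 179, 179, 179, 179, 179, 179, 179, 179, 179]
0.6 [158, 158, 158, 158, 158, 158, 159, 159, 159, 160, 160, 160, 160, 160, 159, 158, 158, 157, 156, 154, 151, 146, 141, 137, 135, 135, 138, 144, 152, 160, 166, 171, 173, 175, 176, 176, 175, 175, 175, 176, 175, 175, 175, 175, 175, 174, 174, 174, 174, 174, 174, 174, 174, 174, 174, 174, 173, 174, 174, 174, 174, 173, 173, 173, 174]
0
[... 1584 characters left out ...]
15, 116, 116, 116, 116, 116, 115, 115]
0.63 [105, 105, 106, 106, 105, 105, 104, 104, 104, 105, 105, 105, 105, 105, 105, 105, 105, 106, 106, 105, 105, 106, 105, 105, 106, 108, 110, 112, 114, 115, 115, 116, 116, 116, 116, 117, 117, 117, 117, 117, 117, 116, 116, 116, 116, 116, 117, 117, 117, 117, 117, 117, 117, 117, 117, 117, 116, 116, 116, 116, 116, 116, 116, 117, 117]
0.66 [120, 119, 119, 119, 119, 119, 120, 119, 119, 119, 118, 119, 119, 119, 119, 120, 120, 119, 117, 116, 114, 111, 107, 105, 103, 104, 106, 109, 113, 115, 117, 118, 119, 120, 120, 120, 119, 119, 118, 117, 117, 118, 118, 118, 118, 118, 118, 119, 119, 119, 119, 118, 118, 118, 118, 118, 119, 119, 119, 119, 119, 119, 119, 119, 119]
```

View pics/c3.png

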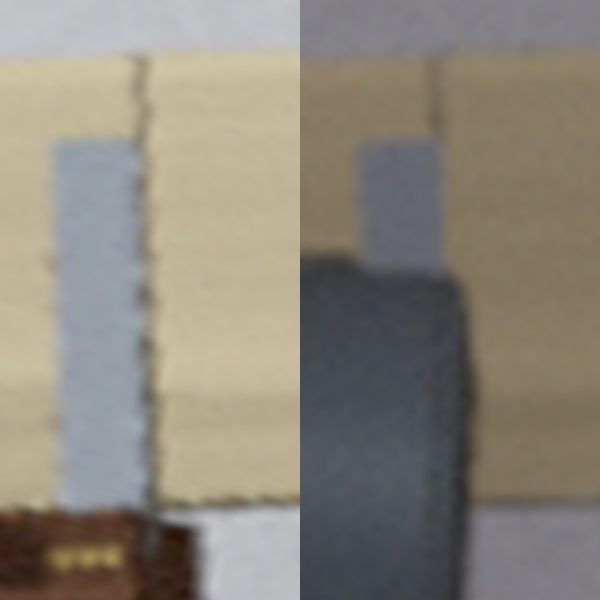

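```bash
python3 -m jog '[[0,0,-0.004,0,0,0,0],[0,0.0015,-0.004,0,0,0,0],[0,0.0015,-0.004,0,0,0,0],[0,0.0015,-0.001,0,0,0,0],[0,0.0015,0,0,0,0,0],[0,0.0015,0.001,0,0,0,0]]'
python3 - <<'E'
from h import *
for n in("side","top"):
    im,d=viewer.capture(n); cv2.imwrite(f"pics/{n}4.png",im)
    print(bladecheck(n,im,*((.6,.64) if n=="top" else (.54,.62))),line(n,im))
E
```

```text
time_s: 11.0
position: [0.4737, 0.0905, 0.0446]
tcp_rot: [[-0.04, 0.999, -0.008], [0.999, 0.04, -0.001], [-0.0, -0.008, -1.0]]
force: [-8.5, -5.3, 13.5]
opening: 0.275
grasp_force: 30.0
[(np.float64(0.0165), np.float64(2.18), np.float64(0.0003), 40), (np.float64(0.0535), np.float64(1.84), np.float64(0.0005), 40)] (np.float64(0.023074087561088114), np.float64(1.5552640132046218), np.float64(0.0007758924952542642), 1.0)
[(np.float64(0.0184), np.float64(2.66), np.float64(0.0002), 21), (np.float64(0.0577), np.float64(0.22), np.float64(0.0003), 21)] (np.float64(0.013241336323355066), np.float64(8.42087133399589), np.float64(0.0006568784738917216), 0.12857142857142856)
```

```bash
python3 -m jog '[[0,0,-0.002,-0.001,0,0,0],[0.6,0,-0.002,-0.001,0,0,0],[0.6,0,-0.002,-0.001,0,0,0],[0.6,0,-0.002,-0.001,0,0,0],[0.6,0,-0.002,-0.001,0,0,0],[0.6,0,-0.002,-0.001,0,0,0],[0.6,0,-0.002,-0.04,0,0,0],[1,0,-0.002,-0.1,0,0,0],[1,0,-0.002,-0.1,0,0,0]]'
python3 - <<'E'
from h import *
plan(.504,-.275,.15,-95)
E
```

```text
time_s: 12.22
position: [0.4783, 0.0907, 0.1481]
tcp_rot: [[-0.039, 0.999, 0.01], [0.999, 0.039, -0.0], [-0.001, 0.01, -1.0]]
force: [-0.2, 0.4, -0.5]
opening: 0.748
grasp_force: 0.0
shift [-0.3665  0.0113 -0.0015] turn [ 0.47 -0.46 97.26]
```

```bash
python3 -m jog '[[1,-0.3665,0.011,0,0.5,-0.5,97.2],[1,-0.3665,0.011,0,0.5,-0.5,97.2],[1,-0.3665,0.011,0,0.5,-0.5,97.2],[1,-0.3665,0.011,0,0.5,-0.5,97.2],[1,-0.3665,0.011,0,0.5,-0.5,97.2],[1,-0.3665,0.011,0,0.5,-0.5,97.2],[1,-0.3665,0.011,0,0.5,-0.5,97.2],[1,-0.3665,0.011,0,0.5,-0.5,97.2],[1,-0.3665,0.011,0,0.5,-0.5,97.2],[1,-0.3665,0.011,0,0.5,-0.5,97.2],[1,-0.3665,0.011,0,0.5,-0.5,97.2],[1,-0.3665,0.011,0,0.5,-0.5,97.2]]'
python3 - <<'E'
from h import *
H=[]
for n in("side","top"):
    im,d=viewer.capture(n); cv2.imwrite(f"pics/{n}5.png",im)
    for t in ["square","face_right","face_left","blade_edge","runner"]:
        print(n,t,[(round(float(r["p"]),2),np.round(r["xyz"],3).tolist()) for r in models.tip_of(n,t)][:3])
    print(bladecheck(n,im,.53,.64)); print("stock edge",edge(n,im,.06,.16,.03,.47,.52),"panel",edge(n,im,-.08,0,.018))
    H.append(cv2.resize(rect(n,.42,.70,-.04,.20,.022,im,.001)[:280,:240],(400,467)))
cv2.imwrite("pics/c4.png",np.hstack(H)); plan(.504,-.275,.021,-95)
E
```

```text
time_s: 13.72
position: [0.5005, -0.2749, 0.144]
tcp_rot: [[0.996, -0.085, -0.011], [-0.085, -0.996, 0.001], [-0.011, 0.0, -1.0]]
force: [0.6, 0.6, -1.3]
opening: 0.998
grasp_force: 0.0
side square [(0.9, [0.307, 0.516, 0.002]), (0.6, [0.48, 0.094, 0.001])]
side face_right [(0.87, [0.498, 0.027, 0.007]), (0.83, [0.252, 0.504, 0.004])]
side face_left [(0.93, [0.353, 0.498, 0.004]), (0.81, [0.494, 0.17, 0.008])]
side blade_edge [(0.63, [0.241, 0.435, 0.02])]
side runner [(0.82, [0.502, -0.275, -0.001])]
[(np.float64(-0.0393), np.float64(33.22), np.float64(0.0199), 55), (np.float64(0.0307), np.float64(25.97), np.float64(0.0206), 55)]
stock edge (np.float64(0.49720663691592293), np.float64(-1.742572620416505), np.float64(1.0)) panel (np.float64(0.523531719585784), np.float64(21.9872811490905), np.float64(0.33125))
top square [(0.65, [0.307, 0.509, 0.0]), (0.57, [0.473, 0.089, 0.0])]
top face_right [(0.82, [0.251, 0.504, 0.009]), (0.63, [0.755, -0.313, -0.0])]
top face_left [(0.94, [0.355, 0.495, 0.009]), (0.93, [0.493, 0.162, 0.008]), (0.23, [0.282, 0.262, -0.001])]
top blade_edge [(0.83, [0.245, 0.437, 0.014]), (0.6, [0.582, 0.02, 0.021])]
top runner []
[(np.float64(0.0194), np.float64(2.3), np.float64(0.0002), 55), (np.float64(0.0553), np.float64(1.51), np.float64(0.0004), 55)]
stock edge (np.float64(0.4967077739443485), np.float64(-1.6445082459029894), np.float64(1.0)) panel (np.float64(0.5138010449059822), np.float64(7.731233430086537), np.float64(0.13125))
shift [ 0.0047 -0.0005  0.1232] turn [0.04 0.62 0.05]
```

View pics/c4.png

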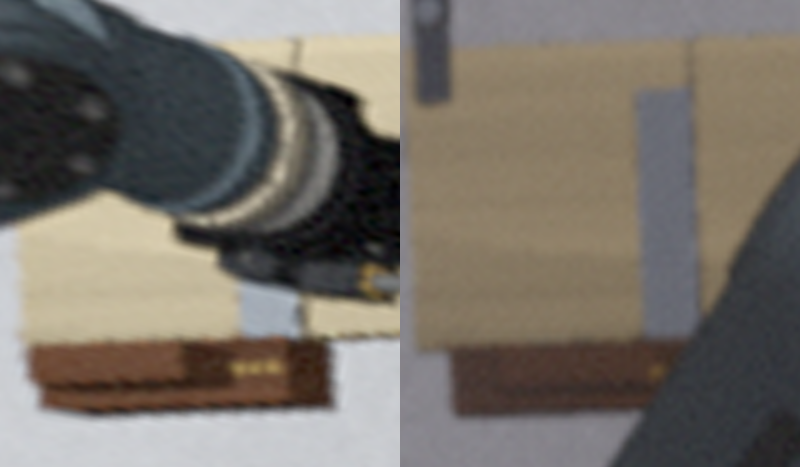

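Top view after release: blade edge and line agree within about 0.5 mm. The stock reads about 0.5° less yaw than the panel edge, so I'll press its back near the right end with shut fingers to be sure it is flush before taking the runner.

Run:
```python
from h import *
plan(.415,.055,.11,-87.8);plan(.415,.055,.03,-87.8)
```

```text
shift [-0.1134 -0.3215  0.0353] turn [ 0.    0.62 -7.15]
shift [-0.1125 -0.3215  0.1153] turn [ 0.    0.62 -7.15]
```

```bash
python3 -m jog '[[0,-0.113,-0.3215,0.035,0,0.6,-7.1],[0,-0.113,-0.3215,0.035,0,0.6,-7.1],[0,-0.113,-0.3215,0.035,0,0.6,-7.1],[0,-0.113,-0.3215,0.035,0,0.6,-7.1],[0,-0.113,-0.3215,0.035,0,0.6,-7.1],[0,-0.113,-0.3215,0.035,0,0.6,-7.1],[0,-0.113,-0.3215,0.035,0,0.6,-7.1],[0,-0.113,-0.3215,0.08,0,0.6,-7.1],[0,-0.113,-0.3215,0.115,0,0.6,-7.1],[0,-0.113,-0.3215,0.115,0,0.6,-7.1],[0,-0.113,-0.3215,0.115,0,0.6,-7.1],[0,-0.102,-0.3215,0.115,0,0.6,-7.1],[0,-0.102,-0.3215,0.115,0,0.6,-7.1]]'
python3 -m jog '[[0,0.006,0,0,0,0,0],[0,0.012,0,0,0,0,0],[0,0.012,0,0,0,0,0]]'
```

```text
time_s: 15.95
position: [0.4283, 0.0536, 0.0314]
tcp_rot: [[0.999, 0.037, 0.005], [0.037, -0.999, -0.001], [0.005, 0.001, -1.0]]
force: [0.1, 0.5, 1.0]
opening: 0.003
grasp_force: 0.0
time_s: 16.32
position: [0.4384, 0.0545, 0.0302]
tcp_rot: [[0.999, 0.038, 0.001], [0.038, -0.999, -0.0], [0.001, 0.0, -1.0]]
force: [-0.2, 0.4, -0.1]
opening: 0.003
grasp_force: 0.0
```

```bash
python3 -m jog '[[0,0.002,0,0,0,0,0],[0,0.004,0,0,0,0,0],[0,0.004,0,0,0,0,0]]';python3 -m jog '[[0,0.0015,0,0,0,0,0],[0,0.0015,0,0,0,0,0]]';python3 -m jog '[[0,0.0015,0,0,0,0,0],[0,0.0015,0,0,0,0,0]]'
```

```text
time_s: 16.7
position: [0.4416, 0.0547, 0.0301]
tcp_rot: [[0.999, 0.037, -0.0], [0.037, -0.999, -0.0], [-0.0, -0.0, -1.0]]
force: [-0.4, 0.0, 0.4]
opening: 0.004
grasp_force: 0.0
time_s: 16.95
position: [0.4431, 0.0547, 0.0301]
tcp_rot: [[0.999, 0.037, -0.0], [0.037, -0.999, -0.0], [-0.0, 0.0, -1.0]]
force: [0.4, -0.1, -0.1]
opening: 0.004
grasp_force: 0.0
time_s: 17.2
position: [0.4447, 0.0548, 0.0302]
tcp_rot: [[0.999, 0.038, -0.0], [0.038, -0.999, -0.0], [-0.0, 0.0, -1.0]]
force: [-0.3, -0.0, -0.5]
opening: 0.005
grasp_force: 0.0
```

```bash
python3 -m jog '[[0,0.001,0,0,0,0,0],[0,0.001,0,0,0,0,0]]';python3 -m jog '[[0,0.001,0,0,0,0,0],[0,0.001,0,0,0,0,0]]';python3 -m jog '[[0,0.001,0,0,0,0,0],[0,0.001,0,0,0,0,0]]'
```

```text
time_s: 17.45
position: [0.4456, 0.0548, 0.0302]
tcp_rot: [[0.999, 0.037, -0.0], [0.037, -0.999, -0.0], [-0.0, 0.0, -1.0]]
force: [-0.7, 1.4, 0.8]
opening: 0.005
grasp_force: 0.0
time_s: 17.7
position: [0.4458, 0.0549, 0.0301]
tcp_rot: [[0.999, 0.038, -0.002], [0.038, -0.999, 0.0], [-0.002, -0.0, -1.0]]
force: [-1.5, -2.1, 0.8]
opening: 0.006
grasp_force: 0.7
time_s: 17.95
position: [0.4461, 0.055, 0.03]
tcp_rot: [[0.999, 0.038, -0.003], [0.038, -0.999, 0.0], [-0.003, -0.0, -1.0]]
force: [-3.9, -0.3, 1.8]
opening: 0.007
grasp_force: 1.8
```

```bash
python3 -m jog '[[0,0.001,0,0,0,0,0],[0,0.0015,0,0,0,0,0],[0,0.0015,0,0,0,0,0],[0,-0.015,0,0,0,0,0],[0,-0.03,0,0,0,0,0],[1,-0.03,0,-0.06,0,0,0],[1,-0.03,0,-0.1,0,0,0],[1,-0.03,0,-0.1,0,0,0]]'
python3 - <<'E'
from h import *
plan(.504,-.275,.13,-95)
E
```

```text
time_s: 18.95
position: [0.4218, 0.0535, 0.1328]
tcp_rot: [[0.999, 0.037, 0.011], [0.037, -0.999, -0.001], [0.011, 0.002, -1.0]]
force: [0.1, -0.1, -1.0]
opening: 0.26
grasp_force: 0.0
shift [0.0698 0.3313 0.0041] turn [ 0.06 -0.64  7.15]
```

```bash
python3 -m jog '[[1,0.07,0.331,0.004,0,-0.6,7.1],[1,0.07,0.331,0.004,0,-0.6,7.1],[1,0.07,0.331,0.004,0,-0.6,7.1],[1,0.07,0.331,0.004,0,-0.6,7.1],[1,0.07,0.331,0.004,0,-0.6,7.1],[1,0.07,0.331,0.004,0,-0.6,7.1],[1,0.07,0.331,0.004,0,-0.6,7.1],[1,0.07,0.331,0.004,0,-0.6,7.1],[1,0.07,0.331,0.004,0,-0.6,7.1]]'
python3 - <<'E'
from h import *
n="top"; im,d=viewer.capture(n); cv2.imwrite(f"pics/{n}6.png",im)
print(bladecheck(n,im,.53,.64)); 
for z in (.03,): print("stock inner",edge(n,im,.06,.16,z,.475,.51),"stock back",edge(n,im,.06,.16,z,.43,.465))
viewer.capture("side")
print([(round(float(r["p"]),2),np.round(r["xyz"],3).tolist()) for r in models.tip_of("side","runner")])
for N in("top0","side0"):
    im=cv2.imread(f"pics/{N}.png"); g=rect(N[:-1],.42,.59,-.32,-.23,.034,im); v=g.astype(np.float32); m=(v[...,2]/(v[...,0]+1)>1.25).astype(np.uint8)
    m=cv2.morphologyEx(m,cv2.MORPH_OPEN,np.ones((5,5))); c=max(cv2.findContours(m,0,2)[0],key=cv2.contourArea); q=cv2.minAreaRect(c); print(N,.59-.0005*q[0][1],-.23-.0005*q[0][0],np.array(q[1])*.5,q[2])
plan(.504,-.275,.02,-95)
E
```

```text
time_s: 20.08
position: [0.4994, -0.2725, 0.1257]
tcp_rot: [[0.996, -0.085, -0.012], [-0.085, -0.996, 0.001], [-0.012, -0.0, -1.0]]
force: [-0.4, -0.9, -0.5]
opening: 1.0
grasp_force: 0.0
[(np.float64(0.0197), np.float64(2.54), np.float64(0.0003), 55), (np.float64(0.0549), np.float64(2.65), np.float64(0.0005), 55)]
stock inner (np.float64(0.501853259956499), np.float64(-3.48839240102429), np.float64(1.0)) stock back (np.float64(0.456730350633766), np.float64(-2.8224100970248682), np.float64(1.0))
[(0.79, [0.504, -0.279, 0.0])]
top0 0.503284439086914 -0.2711731643676758 [ 26.40015411 140.80081177] 4.250654697418213
side0 0.5036699066162109 -0.2846462860107422 [ 45.82855606 140.568573  ] 3.8568010330200195
shift [0.0054 0.0014 0.1062] turn [0.03 0.63 0.13]
```

The blade now reads yaw ~2.6° against the line's 2.2°, so that off-centre press may have opened the left end. I'll press squarely with both open fingers, centred on the stock.

Run:
```python
from h import *
plan(.42,.094,.11,-87.8);plan(.43,.094,.028,-87.8)
```

```text
shift [-0.1106 -0.3591  0.0172] turn [-0.01  0.63 -7.07]
shift [-0.0997 -0.36    0.0991] turn [-0.01  0.63 -7.07]
```

```bash
python3 -m jog '[[1,-0.11,-0.359,0.017,0,0.6,-7.1],[1,-0.11,-0.359,0.017,0,0.6,-7.1],[1,-0.11,-0.359,0.017,0,0.6,-7.1],[1,-0.11,-0.359,0.017,0,0.6,-7.1],[1,-0.11,-0.359,0.017,0,0.6,-7.1],[1,-0.11,-0.359,0.017,0,0.6,-7.1],[1,-0.11,-0.359,0.017,0,0.6,-7.1],[1,-0.108,-0.36,0.06,0,0.6,-7.1],[1,-0.106,-0.36,0.099,0,0.6,-7.1],[1,-0.106,-0.36,0.099,0,0.6,-7.1],[1,-0.098,-0.36,0.099,0,0.6,-7.1],[1,-0.098,-0.36,0.099,0,0.6,-7.1]]'
python3 -m jog '[[1,0.004,0,0,0,0,0],[1,0.007,0,0,0,0,0],[1,0.009,0,0,0,0,0],[1,0.009,0,0,0,0,0]]'
```

```text
time_s: 21.72
position: [0.4348, 0.0923, 0.0295]
tcp_rot: [[0.999, 0.037, 0.005], [0.037, -0.999, -0.0], [0.005, 0.0, -1.0]]
force: [0.4, -0.4, -0.5]
opening: 1.002
grasp_force: 0.0
time_s: 22.22
position: [0.4414, 0.0932, 0.028]
tcp_rot: [[0.999, 0.038, -0.0], [0.038, -0.999, -0.0], [-0.0, 0.0, -1.0]]
force: [-0.3, -1.0, 0.1]
opening: 1.001
grasp_force: 0.0
```

```bash
python3 -m jog '[[1,0.0015,0,0,0,0,0],[1,0.002,0,0,0,0,0],[1,0.002,0,0,0,0,0]]';python3 -m jog '[[1,0.001,0,0,0,0,0],[1,0.001,0,0,0,0,0]]';python3 -m jog '[[1,0.001,0,0,0,0,0],[1,0.001,0,0,0,0,0]]';python3 -m jog '[[1,0.001,0,0,0,0,0],[1,0.001,0,0,0,0,0]]'
```

```text
time_s: 22.6
position: [0.4432, 0.0932, 0.0279]
tcp_rot: [[0.999, 0.037, -0.001], [0.037, -0.999, -0.0], [-0.001, -0.0, -1.0]]
force: [0.5, 0.6, -0.1]
opening: 1.001
grasp_force: 0.0
time_s: 22.85
position: [0.4444, 0.0932, 0.0279]
tcp_rot: [[0.999, 0.037, -0.0], [0.037, -0.999, -0.0], [-0.0, 0.0, -1.0]]
force: [0.1, -0.1, -0.6]
opening: 0.997
grasp_force: 0.0
time_s: 23.1
position: [0.445, 0.0933, 0.0279]
tcp_rot: [[0.999, 0.038, -0.001], [0.038, -0.999, -0.0], [-0.001, -0.0, -1.0]]
force: [0.2, 0.3, 0.5]
opening: 1.001
grasp_force: 0.2
time_s: 23.35
position: [0.4451, 0.0933, 0.0279]
tcp_rot: [[0.999, 0.038, -0.003], [0.038, -0.999, -0.0], [-0.003, -0.0, -1.0]]
force: [-2.8, -0.4, 1.3]
opening: 0.998
grasp_force: 1.2
```

```bash
python3 -m jog '[[1,0.001,0,0,0,0,0],[1,0.002,0,0,0,0,0],[1,0.003,0,0,0,0,0],[1,0.003,0,0,0,0,0]]'; python3 -m jog '[[1,-0.01,0,0,0,0,0],[1,-0.03,0,0,0,0,0],[1,-0.03,0,-0.06,0,0,0],[1,-0.03,0,-0.1,0,0,0],[1,-0.03,0,-0.1,0,0,0]]'
python3 - <<'E'
from h import *
plan(.504,-.274,.13,-94.5)
E
```

```text
time_s: 23.85
position: [0.4459, 0.0935, 0.0278]
tcp_rot: [[0.999, 0.038, -0.007], [0.038, -0.999, 0.0], [-0.007, -0.0, -1.0]]
force: [-6.2, -0.8, 4.8]
opening: 1.003
grasp_force: 3.3
time_s: 24.48
position: [0.4227, 0.0922, 0.1305]
tcp_rot: [[0.999, 0.037, 0.01], [0.037, -0.999, -0.0], [0.01, 0.001, -1.0]]
force: [0.3, 0.4, -0.2]
opening: 0.999
grasp_force: 0.0
shift [0.0676 0.369  0.0014] turn [ 0.01 -0.57  6.64]
```

```bash
python3 -m jog '[[1,0.068,0.369,0.001,0,-0.6,6.6],[1,0.068,0.369,0.001,0,-0.6,6.6],[1,0.068,0.369,0.001,0,-0.6,6.6],[1,0.068,0.369,0.001,0,-0.6,6.6],[1,0.068,0.369,0.001,0,-0.6,6.6],[1,0.068,0.369,0.001,0,-0.6,6.6],[1,0.068,0.369,0.001,0,-0.6,6.6],[1,0.068,0.369,0.001,0,-0.6,6.6],[1,0.068,0.369,0.001,0,-0.6,6.6]]'
python3 - <<'E'
from h import *
n="top"; im,d=viewer.capture(n); cv2.imwrite(f"pics/{n}7.png",im)
print(bladecheck(n,im,.53,.64),bladecheck(n,im,.53,.64,.0215)); 
print("stock inner",edge(n,im,.06,.16,.03,.475,.51),"stock back",edge(n,im,.06,.16,.03,.43,.465))
for z in (.03,): 
  for N in ("top5","top6"): print(N,edge(n,cv2.imread(f"pics/{N}.png"),.06,.16,z,.43,.465))
plan(.504,-.274,.02,-94.5)
E
```

```text
time_s: 25.6
position: [0.5003, -0.2719, 0.1262]
tcp_rot: [[0.997, -0.076, -0.013], [-0.076, -0.997, 0.002], [-0.013, -0.001, -1.0]]
force: [0.1, 0.2, -0.1]
opening: 0.998
grasp_force: 0.0
[(np.float64(0.0195), np.float64(2.36), np.float64(0.0004), 55), (np.float64(0.0554), np.float64(1.75), np.float64(0.0004), 55)] [(np.float64(0.0194), np.float64(2.36), np.float64(0.0003), 55), (np.float64(0.0554), np.float64(1.75), np.float64(0.0004), 55)]
stock inner (np.float64(0.5016316425410635), np.float64(-3.069279921662507), np.float64(1.0)) stock back (np.float64(0.4557339409735244), np.float64(-1.9501307202830027), np.float64(1.0))
top5 (np.float64(0.45534364284107104), np.float64(-2.5531770534351717), np.float64(1.0))
top6 (np.float64(0.456730350633766), np.float64(-2.8224100970248682), np.float64(1.0))
shift [0.0049 0.0018 0.1064] turn [-0.03  0.7   0.14]
```

Blade edge is 0.0228–0.0238 against the line's 0.0228 at x=0.58, and the yaw is ~2.1°, so it is on the line and flush. Now the runner.

```bash
python3 -m jog '[[1,0.005,0.002,0.06,0,0.7,0],[1,0.005,0.002,0.1,0,0.7,0],[1,0.005,0.002,0.1055,0,0.7,0],[0,0.005,0.002,0.1055,0,0.7,0],[0,0.005,0.002,0.1055,0,0.7,0],[0,0.005,0.002,0.1055,0,0.7,0],[0,0.005,0.002,0.1055,0,0.7,0],[0,0.005,0.002,0.1055,0,0.7,0],[0,0.005,0.002,0.1055,0,0.7,0],[0,0.005,0.002,0.1055,0,0.7,0],[0,0.005,0.002,0.1055,0,0.7,0],[0,0.005,0.002,0.1055,0,0.7,0],[0,0.005,0.002,0.1055,0,0.7,0],[0,0.005,0.002,0.1055,0,0.7,0]]'
```

```text
time_s: 27.4
position: [0.5046, -0.2761, 0.0213]
tcp_rot: [[0.997, -0.078, 0.001], [-0.078, -0.997, -0.0], [0.001, 0.0, -1.0]]
force: [-0.4, 0.7, 0.1]
opening: 0.272
grasp_force: 30.0
```

```bash
python3 -m jog '[[0,0,0,-0.03,0,0,0],[0,0,0,-0.06,0,0,0],[0,0,0,-0.06,0,0,0]]'
python3 - <<'E'
from h import *
plan(.581,.004,.081,-87.8)
E
```

```text
time_s: 27.78
position: [0.5061, -0.2775, 0.0832]
tcp_rot: [[0.997, -0.078, 0.005], [-0.078, -0.997, -0.004], [0.006, 0.004, -1.0]]
force: [0.1, 0.1, -1.2]
opening: 0.274
grasp_force: 30.0
shift [ 0.0528 -0.2864  0.0014] turn [ 0.24 -0.32 -6.65]
```

```bash
python3 -m jog '[[0,0.053,-0.2865,0.001,0,0,-6.65],[0,0.053,-0.2865,0.001,0,0,-6.65],[0,0.053,-0.2865,0.001,0,0,-6.65],[0,0.053,-0.2865,0.001,0,0,-6.65],[0,0.053,-0.2865,0.001,0,0,-6.65],[0,0.053,-0.2865,0.001,0,0,-6.65],[0,0.053,-0.2865,0.001,0,0,-6.65],[0,0.053,-0.2865,0.02,0,0,-6.65],[0,0.053,-0.2865,0.036,0,0,-6.65],[0,0.053,-0.2865,0.036,0,0,-6.65],[0,0.053,-0.2865,0.036,0,0,-6.65]]'
python3 - <<'E'
from h import *
H=[]
for n in("side","top"):
    im,d=viewer.capture(n); cv2.imwrite(f"pics/{n}8.png",im)
    print(n,[(round(float(r["p"]),2),np.round(r["xyz"],3).tolist()) for r in models.tip_of(n,"runner")])
    H.append(cv2.resize(rect(n,.42,.70,-.07,.17,.03,im,.001)[:280,:240],(400,467)))
cv2.imwrite("pics/c5.png",np.hstack(H)); plan(.581,.011,.0395,-87.8)
E
```

```text
time_s: 29.15
position: [0.5799, 0.0046, 0.0452]
tcp_rot: [[0.999, 0.037, 0.001], [0.037, -0.999, -0.001], [0.001, 0.001, -1.0]]
force: [-0.9, -0.4, -1.6]
opening: 0.275
grasp_force: 30.0
side [(0.7, [0.582, 0.002, 0.024])]
top []
shift [ 0.001  -0.0059  0.0063] turn [ 0.06 -0.14 -0.01]
```

View pics/c5.png

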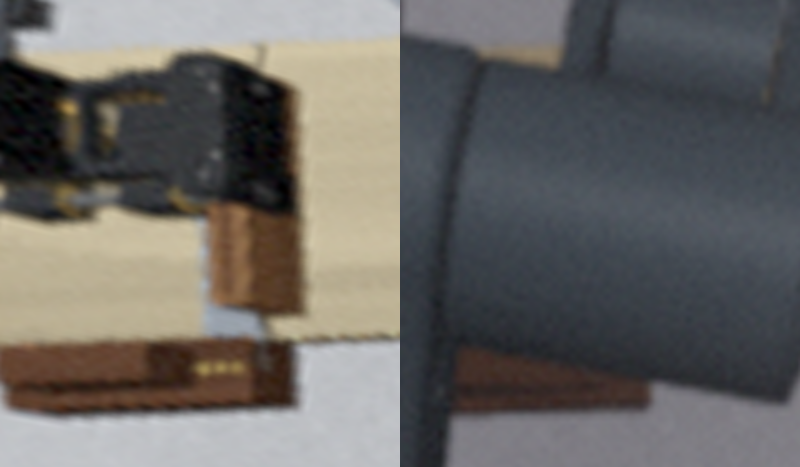

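The side crop shows the runner held over the panel just right of the blade, its near end about 15 mm inside the panel's near edge (crop (265,315)). I'll lower it and ease it towards the blade.

```bash
python3 -m jog '[[0,0.001,-0.001,0.004,0,0,0],[0,0.001,-0.003,0.0055,0,0,0],[0,0.001,-0.003,0.0055,0,0,0]]';python3 -m jog '[[0,0,-0.001,0,0,0,0],[0,0,-0.001,0,0,0,0]]';python3 -m jog '[[0,0,-0.001,0,0,0,0],[0,0,-0.001,0,0,0,0]]';python3 -m jog '[[0,0,-0.0005,0,0,0,0],[0,0,-0.0005,0,0,0,0]]'
```

```text
time_s: 29.72
position: [0.5804, 0.0086, 0.0395]
tcp_rot: [[0.999, 0.039, 0.001], [0.039, -0.999, -0.001], [0.001, 0.001, -1.0]]
force: [-0.3, 0.3, -1.2]
opening: 0.273
grasp_force: 30.0
time_s: 29.98
position: [0.5807, 0.0094, 0.0398]
tcp_rot: [[0.999, 0.038, 0.001], [0.038, -0.999, -0.001], [0.001, 0.001, -1.0]]
force: [0.4, 0.0, -1.8]
opening: 0.275
grasp_force: 30.0
time_s: 30.22
position: [0.5806, 0.0104, 0.0398]
tcp_rot: [[0.999, 0.038, 0.001], [0.038, -0.999, -0.001], [0.001, 0.001, -1.0]]
force: [0.5, 0.8, -0.9]
opening: 0.273
grasp_force: 30.0
time_s: 30.48
position: [0.5806, 0.0108, 0.0398]
tcp_rot: [[0.999, 0.038, 0.001], [0.038, -0.999, -0.001], [0.001, 0.001, -1.0]]
force: [-0.1, 0.5, -1.9]
opening: 0.273
grasp_force: 30.0
```

```bash
python3 -m jog '[[0,0,-0.0005,0,0,0,0],[0,0,-0.0005,0,0,0,0]]'|sed -n 2p\;4p;python3 -m jog '[[0,0,-0.0005,0,0,0,0],[0,0,-0.0005,0,0,0,0]]'|sed -n 2p\;4p;python3 -m jog '[[0,0,-0.0005,0,0,0,0],[0,0,-0.0005,0,0,0,0]]'|sed -n 2p\;4p
```

```text
position: [0.5807, 0.0111, 0.0398]
force: [0.9, -0.6, -0.5]
position: [0.5807, 0.0113, 0.0398]
force: [1.2, -3.1, -1.4]
position: [0.5807, 0.012, 0.0398]
force: [0.2, -3.0, -2.3]
```

```bash
python3 -m jog '[[0,0,0.0003,0.0006,0,0,0],[0,0,0.0003,0.0006,0,0,0],[0.55,0,0.0003,0.0006,0,0,0],[0.55,0,0.0003,0.0006,0,0,0],[0.55,0,0.0003,0.0006,0,0,0],[0.55,0,0.0003,0.0006,0,0,0],[0.55,0,0.0003,-0.03,0,0,0],[0.55,0,0.0003,-0.09,0,0,0],[0.55,0,0.0003,-0.12,0,0,0],[0.55,0,0.0003,-0.12,0,0,0]]'
python3 - <<'E'
from h import *
plan(.43,-.25,.16,-87.8)
E
```

```text
time_s: 32.48
position: [0.5823, 0.0119, 0.1626]
tcp_rot: [[0.999, 0.038, 0.008], [0.038, -0.999, -0.002], [0.008, 0.002, -1.0]]
force: [0.0, 0.6, -0.8]
opening: 0.55
grasp_force: 0.0
shift [-0.1622  0.2559  0.0018] turn [ 0.11 -0.44 -0.  ]
```

```bash
python3 -m jog '[[0,-0.162,0.256,0.002,0,0,0],[0,-0.162,0.256,0.002,0,0,0],[0,-0.162,0.256,0.002,0,0,0],[0,-0.162,0.256,0.002,0,0,0],[0,-0.162,0.256,0.002,0,0,0],[0,-0.162,0.256,0.002,0,0,0],[0,-0.162,0.256,0.002,0,0,0]]'
python3 - <<'E'
from h import *
H=[]
for n in("top","side"):
    im,d=viewer.capture(n); cv2.imwrite(f"pics/{n}9.png",im)
    for t in ["runner","blade_edge","face_right","face_left","lever_knob","lever_pivot","counter"]: print(n,t,[(round(float(r["p"]),2),np.round(r["xyz"],3).tolist()) for r in models.tip_of(n,t)][:3])
    H.append(cv2.resize(rect(n,.42,.70,-.05,.19,.022,im,.0005)[:560,:480],(400,467)))
cv2.imwrite("pics/c6.png",np.hstack(H))
# blade left edge on the top view
im=cv2.imread("pics/top9.png")
for N in ("top7","top9"):
    im=cv2.imread(f"pics/{N}.png")
    g=cv2.GaussianBlur(rect("top",.53,.64,.035,.08,.0235,im).astype(np.float32),(5,5),0);s=g[...,2]-g[...,0]
    p=s.mean(0); print(N,p[::4].round(1).tolist())
E
```

```text
time_s: 33.35
position: [0.4277, -0.2491, 0.1567]
tcp_rot: [[0.999, 0.037, -0.001], [0.037, -0.999, 0.002], [-0.0, -0.002, -1.0]]
force: [-0.6, -0.3, -0.3]
opening: 0.009
grasp_force: 0.0
top runner [(0.55, [0.581, 0.009, 0.019]), (0.38, [0.754, -0.312, -0.002])]
top blade_edge [(0.7, [0.583, 0.021, 0.024]), (0.66, [0.242, 0.442, 0.016])]
top face_right [(0.7, [0.25, 0.505, 0.008]), (0.58, [0.502, 0.021, 0.008])]
top face_left [(0.89, [0.355, 0.498, 0.008]), (0.88, [0.493, 0.166, 0.011])]
top lever_knob []
top lever_pivot [(0.72, [0.5, -0.414, 0.078])]
top counter [(0.54, [0.461, -0.404, 0.001]), (0.31, [0.501, -0.412, 0.078])]
side runner [(0.77, [0.581, 0.009, 0.018])]
side blade_edge [(0.71, [0.246, 0.436, 0.018]), (0.36, [0.581, 0.027, 0.024])]
side face_right []
side face_left [(0.84, [0.356, 0.499, 0.005]), (0.67, [0.579, 0.011, 0.017]), (0.65, [0.366, -0.132, -0.0])]
side lever_knob [(0.71, [0.432, -0.369, 0.08]), (0.68, [0.737, 0.312, -0.001])]
side lever_pivot [(0.86, [0.496, -0.418, 0.079])]
side counter [(0.7, [0.462, -0.411, 0.0])]
top7 [38.099998474121094, 38.20000076293945, 37.900001525878906, 37.599998474121094, 37.79999923706055, 38.099998474121094, 38.29999923706055, 38.5, 37.400001525878906, 35.79999923706055, 27.200000762939453, 14.5, 1.100000023841858, -7.099999904632568, -10.899999618530273, -10.600000381469727, -10.5, -10.300000190734863, -10.699999809265137, -11.0, -10.899999618530273, -10.800000190734863, -10.600000381469727]
top9 [37.79999923706055, 37.900001525878906, 38.0, 38.0, 37.70000076293945, 38.0, 38.0, 38.400001525878906, 35.0, 29.100000381469727, 18.299999237060547, 6.900000095367432, -3.5, -8.600000381469727, -11.100000381469727, -10.600000381469727, -10.800000190734863, -10.699999809265137, -10.600000381469727, -10.5, -10.399999618530273, -10.600000381469727, -10.800000190734863]
```

View pics/c6.png

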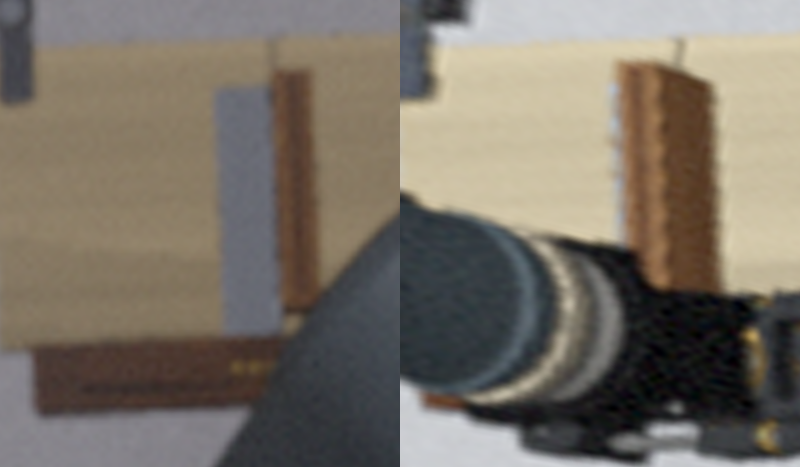

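Run:
```python
from h import *
for N in("top5","top6","top7","top9"):
    im=cv2.imread(f"pics/{N}.png"); b=bladecheck("top",im,.54,.64)
    print(N,"right@.59",round(b[0][0]+.09*np.tan(np.radians(b[0][1])),4),"left-34@.59",round(b[1][0]+.09*np.tan(np.radians(b[1][1]))-.034,4),b[0][1],b[1][1],"inner",np.round(edge("top",im,.06,.16,.03,.475,.51),4),"back",np.round(edge("top",im,.06,.16,.03,.43,.465),4))
print("line@.59",.0197+.09*np.tan(np.radians(2.2)))
im=cv2.imread("pics/top9.png")
g=rect("top",.51,.66,-.03,.05,.052,im).astype(np.float32); m=(g[...,2]/(g[...,0]+1)>1.75).astype(np.uint8)
v=(g[...,2]/(g[...,0]+1)); print(np.round(v[150,::6],2).tolist())
# panel far part of line
k=cv2.GaussianBlur(g,(3,3),0)
```

```text
top5 right@.59 0.0231 left-34@.59 0.0236 2.26 1.53 inner [ 0.4967 -1.6445  1.    ] back [ 0.4553 -2.5532  1.    ]
top6 right@.59 0.0237 left-34@.59 0.025 2.48 2.86 inner [ 0.5019 -3.4884  1.    ] back [ 0.4567 -2.8224  1.    ]
top7 right@.59 0.0233 left-34@.59 0.0241 2.2 1.85 inner [ 0.5016 -3.0693  1.    ] back [ 0.4557 -1.9501  1.    ]
top9 right@.59 0.0249 left-34@.59 0.0256 2.76 3.19 inner [ 0.5018 -3.4806  1.    ] back [ 0.4564 -2.5373  1.    ]
line@.59 0.023157451248453104
[0.9100000262260437, 0.8899999856948853, 0.8899999856948853, 0.8999999761581421, 0.9100000262260437, 0.9100000262260437, 0.9100000262260437, 0.9399999976158142, 1.1299999952316284, 1.559999942779541, 1.7599999904632568, 1.809999942779541, 1.7100000381469727, 1.6699999570846558, 1.7400000095367432, 1.7400000095367432, 1.559999942779541, 1.399999976158142, 1.3899999856948853, 1.3700000047683716, 1.3600000143051147, 1.3799999952316284, 1.3600000143051147, 1.3700000047683716, 1.3700000047683716, 1.3799999952316284, 1.3899999856948853]
```

Top crop: runner (col 280–315) lies along the blade (col 220–275), all on the panel. Both have swung about 0.8°, and the blade edge is about 2 mm left of the line at mid-blade. I'll regrip the rib, bring it back square with a small -y shift, which carries the runner along with the blade, and press it flush.

Run:
```python
from h import *
plan(.473,.092,.155,2.2);plan(.473,.092,.0455,2.2)
```

```text
shift [ 0.0577 -0.34    0.0026] turn [ 9.000e-02 -2.000e-02 -9.001e+01]
shift [ 0.0576 -0.3401  0.1121] turn [ 9.000e-02 -2.000e-02 -9.001e+01]
```

```bash
python3 -m jog '[[0.6,0.0577,-0.34,0,0,0,-90],[0.6,0.0577,-0.34,0,0,0,-90],[0.6,0.0577,-0.34,0,0,0,-90],[0.6,0.0577,-0.34,0,0,0,-90],[0.6,0.0577,-0.34,0,0,0,-90],[0.6,0.0577,-0.34,0,0,0,-90],[0.6,0.0577,-0.34,0,0,0,-90],[0.6,0.0577,-0.34,0,0,0,-90],[0.6,0.0577,-0.34,0,0,0,-90],[0.6,0.0577,-0.34,0,0,0,-90],[0.6,0.0577,-0.34,0,0,0,-90]]'
python3 - <<'E'
from h import *
plan(.473,.092,.0455,2.2)
E
```

```text
time_s: 35.52
position: [0.473, 0.0919, 0.1576]
tcp_rot: [[-0.037, 0.999, 0.001], [0.999, 0.037, -0.001], [-0.001, 0.001, -1.0]]
force: [0.0, 0.3, 0.2]
opening: 0.6
grasp_force: 0.0
shift [ 1.000e-04 -1.000e-04  1.121e-01] turn [ 0.07  0.05 -0.07]
```

```bash
python3 -m jog '[[0.6,0,0,0.06,0,0,0],[0.6,0,0,0.105,0,0,0],[0.6,0,0,0.112,0,0,0],[0.6,0,0,0.112,0,0,0],[0,0,0,0.112,0,0,0],[0,0,0,0.112,0,0,0],[0,0,0,0.112,0,0,0],[0,0,0,0.112,0,0,0],[0,0,0,0.112,0,0,0],[0,0,0,0.112,0,0,0],[0,0,0,0.112,0,0,0],[0,0,0,0.112,0,0,0]]'
python3 - <<'E'
from h import *
im,d=viewer.capture("top"); cv2.imwrite("pics/top10.png",im); print(bladecheck("top",im,.6,.64))
for N in("top3","top4","top5","top7","top9"): print(N,bladecheck("top",cv2.imread(f"pics/{N}.png"),.6,.64))
E
```

```text
time_s: 37.02
position: [0.4755, 0.0919, 0.0465]
tcp_rot: [[-0.039, 0.999, 0.007], [0.999, 0.039, -0.001], [-0.001, 0.007, -1.0]]
force: [3.6, 0.7, 5.7]
opening: 0.274
grasp_force: 30.0
[(np.float64(0.0212), np.float64(2.42), np.float64(0.0004), 21), (np.float64(0.057), np.float64(1.97), np.float64(0.0003), 21)]
top3 [(np.float64(0.0198), np.float64(1.53), np.float64(0.0002), 21), (np.float64(0.0536), np.float64(1.6), np.float64(0.0004), 21)]
top4 [(np.float64(0.0184), np.float64(2.66), np.float64(0.0002), 21), (np.float64(0.0577), np.float64(0.22), np.float64(0.0003), 21)]
top5 [(np.float64(0.019), np.float64(2.45), np.float64(0.0002), 21), (np.float64(0.0529), np.float64(2.57), np.float64(0.0002), 21)]
top7 [(np.float64(0.021), np.float64(1.58), np.float64(0.0002), 21), (np.float64(0.0549), np.float64(2.05), np.float64(0.0002), 21)]
top9 [(np.float64(0.0197), np.float64(3.18), np.float64(0.0003), 21), (np.float64(0.0547), np.float64(3.18), np.float64(0.0003), 21)]
```

```bash
python3 -m jog '[[0,0,0.002,-0.001,0,0,0],[0,-0.001,0.002,-0.001,0,0,0],[0,-0.0022,0.002,-0.001,0,0,0],[0,-0.0022,0.002,-0.001,0,0,0]]'
python3 - <<'E'
from h import *
im,d=viewer.capture("top"); cv2.imwrite("pics/top11.png",im); print(bladecheck("top",im,.6,.64))
E
```

```text
time_s: 37.58
position: [0.4746, 0.0901, 0.0465]
tcp_rot: [[-0.038, 0.999, 0.0], [0.999, 0.038, -0.0], [-0.0, 0.0, -1.0]]
force: [0.7, 4.6, 2.5]
opening: 0.274
grasp_force: 30.0
[(np.float64(0.0187), np.float64(2.7), np.float64(0.0003), 21), (np.float64(0.0545), np.float64(2.03), np.float64(0.0003), 21)]
```

```bash
python3 -m jog '[[0,-0.0003,0.001,-0.0005,0,0,0],[0,-0.0003,0.002,-0.001,0,0,0],[0,-0.0003,0.003,-0.001,0,0,0],[0,-0.0003,0.003,-0.001,0,0,0]]'
python3 -m jog '[[0,0,0.001,-0.0005,0,0,0],[0,0,0.001,-0.0005,0,0,0]]'
python3 - <<'E'
from h import *
im,d=viewer.capture("top"); cv2.imwrite("pics/top12.png",im); print(bladecheck("top",im,.6,.64))
E
```

```text
time_s: 38.12
position: [0.4773, 0.0894, 0.0471]
tcp_rot: [[-0.038, 0.999, -0.001], [0.999, 0.038, -0.001], [-0.001, -0.001, -1.0]]
force: [-1.1, -0.4, -6.0]
opening: 0.271
grasp_force: 30.0
time_s: 38.38
position: [0.4774, 0.0896, 0.0477]
tcp_rot: [[-0.038, 0.999, -0.003], [0.999, 0.038, -0.001], [-0.001, -0.003, -1.0]]
force: [-3.2, -1.4, -7.1]
opening: 0.276
grasp_force: 30.0
[(np.float64(0.0206), np.float64(1.21), np.float64(0.0004), 21), (np.float64(0.0832), np.float64(-11.11), np.float64(0.0065), 21)]
```

```bash
python3 -m jog '[[0,0,0,0.0012,0,0,0],[0,0,0,0.0018,0,0,0],[0,0,0,0.0018,0,0,0]]'
python3 - <<'E'
from h import *
H=[]
for n in("top","side"):
    im,d=viewer.capture(n); cv2.imwrite(f"pics/{n}13.png",im)
    for t in ["runner","blade_edge","square","face_right","face_left"]: print(n,t,[(round(float(r["p"]),2),np.round(r["xyz"],3).tolist()) for r in models.tip_of(n,t)][:2])
print(bladecheck("top",cv2.imread("pics/top13.png"),.6,.64))
s=cv2.resize(cv2.imread("pics/side13.png")[150:250,220:340],(480,400),interpolation=cv2.INTER_CUBIC)
im=rect("top",.45,.70,-.04,.10,.022,cv2.imread("pics/top13.png"),.0005)[:500,:280]
cv2.imwrite("pics/c7.png",np.hstack([s,cv2.resize(im,(224,400))]))
E
```

```text
time_s: 38.8
position: [0.4774, 0.0898, 0.0466]
tcp_rot: [[-0.038, 0.999, -0.002], [0.999, 0.038, -0.001], [-0.001, -0.002, -1.0]]
force: [-5.9, -0.6, -0.7]
opening: 0.272
grasp_force: 30.0
top runner [(0.79, [0.582, 0.004, 0.018])]
top blade_edge [(0.77, [0.243, 0.441, 0.018]), (0.75, [0.584, 0.007, 0.017])]
top square [(0.96, [0.308, 0.51, 0.002])]
top face_right [(0.91, [0.253, 0.503, 0.01])]
top face_left []
side runner [(0.97, [0.58, 0.004, 0.021])]
side blade_edge [(0.91, [0.246, 0.437, 0.018]), (0.56, [0.584, 0.024, 0.021])]
side square [(0.89, [0.305, 0.518, 0.001]), (0.61, [0.48, 0.091, -0.0])]
side face_right [(0.72, [0.496, 0.021, 0.011]), (0.67, [0.253, 0.504, 0.005])]
side face_left [(0.91, [0.496, 0.163, 0.01]), (0.89, [0.355, 0.495, 0.008])]
[(np.float64(0.0206), np.float64(1.21), np.float64(0.0003), 21), (np.float64(0.0816), np.float64(-10.39), np.float64(0.0065), 21)]
```

View pics/c7.png

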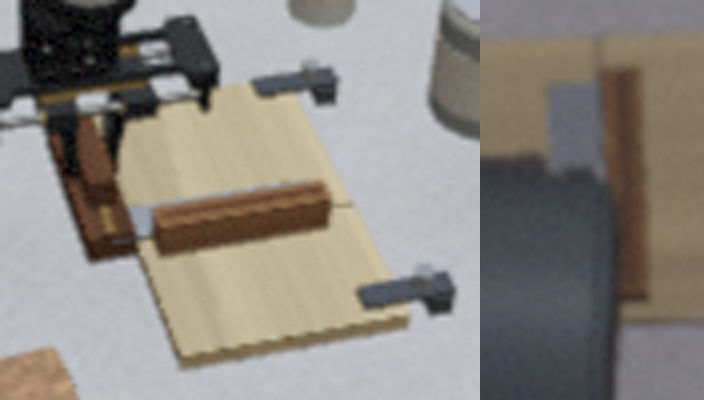

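```bash
python3 -m jog '[[0.5,0,0,0,0,0,0],[0.5,0,0,0,0,0,0],[0.5,0,0,0,0,0,0],[0.5,0,0,0,0,0,0],[0.5,0,-0.002,-0.05,0,0,0],[0.5,0,-0.002,-0.1,0,0,0],[0.5,0,-0.002,-0.1,0,0,0]]'
python3 - <<'E'
from h import *
plan(.45,-.27,.15,-87.8)
E
```

```text
time_s: 40.28
position: [0.4803, 0.0896, 0.1497]
tcp_rot: [[-0.039, 0.999, 0.011], [0.999, 0.039, -0.001], [-0.002, 0.011, -1.0]]
force: [0.1, 0.3, -0.5]
opening: 0.5
grasp_force: 0.0
shift [-3.582e-01 -4.410e-02 -2.000e-04] turn [ 0.58 -0.43 90.01]
```

```bash
python3 -m jog '[[0.5,-0.3582,-0.044,0,0.6,-0.4,90],[0.5,-0.3582,-0.044,0,0.6,-0.4,90],[0.5,-0.3582,-0.044,0,0.6,-0.4,90],[0.5,-0.3582,-0.044,0,0.6,-0.4,90],[0.5,-0.3582,-0.044,0,0.6,-0.4,90],[0.5,-0.3582,-0.044,0,0.6,-0.4,90],[0.5,-0.3582,-0.044,0,0.6,-0.4,90],[0.5,-0.3582,-0.044,0,0.6,-0.4,90],[0.5,-0.3582,-0.044,0,0.6,-0.4,90],[0.5,-0.3582,-0.044,0,0.6,-0.4,90]]'
cat >> h.py <<'E'
def sq(N):
    im=cv2.imread(f"pics/{N}.png"); b=bladecheck("top",im,.54,.64)
    print(N,"right@.59",round(b[0][0]+.09*np.tan(np.radians(b[0][1])),4),"left-34@.59",round(b[1][0]+.09*np.tan(np.radians(b[1][1]))-.034,4),"line .0232; yaws",b[0][1],b[1][1],"back",np.round(edge("top",im,.06,.16,.03,.43,.465),4),"inner",np.round(edge("top",im,.06,.16,.03,.475,.51),4))
def runner(N):
    im=cv2.imread(f"pics/{N}.png"); g=cv2.GaussianBlur(rect("top",.48,.68,-.05,.05,.052,im).astype(np.float32),(5,5),0); m=(g[...,2]/(g[...,0]+1)>1.5).astype(np.uint8)
    c=max(cv2.findContours(m,0,2)[0],key=cv2.contourArea); q=cv2.minAreaRect(c); print(N,"runner",np.round([.68-.0005*q[0][1],.05-.0005*q[0][0]],4),np.array(q[1])*.5,round(q[2],2))
    for x in(.53,.56,.59,.62,.64):
        r=m[int((.68-x)/.0005)]; j=np.flatnonzero(r); print(x,[round(.05-.0005*k,4) for k in(j[0],j[-1]+1)],end=" ")
    print()
E
python3 - <<'E'
from h import *
H=[]
for n in("top","side"):
    im,d=viewer.capture(n); cv2.imwrite(f"pics/{n}14.png",im)
    H.append(cv2.resize(rect(n,.45,.70,-.04,.18,.022,im,.0005)[:500,:440],(396,450)))
cv2.imwrite("pics/c8.png",np.hstack(H))
sq("top7");sq("top9");sq("top14");runner("top9");runner("top13");runner("top14")
E
```

```text
time_s: 41.52
position: [0.4464, -0.2698, 0.1454]
tcp_rot: [[0.999, 0.039, -0.011], [0.039, -0.999, 0.002], [-0.011, -0.002, -1.0]]
force: [-0.0, -0.0, 0.0]
opening: 0.498
grasp_force: 0.0
top7 right@.59 0.0233 left-34@.59 0.0241 line .0232; yaws 2.2 1.85 back [ 0.4557 -1.9501  1.    ] inner [ 0.5016 -3.0693  1.    ]
top9 right@.59 0.0249 left-34@.59 0.0256 line .0232; yaws 2.76 3.19 back [ 0.4564 -2.5373  1.    ] inner [ 0.5018 -3.4806  1.    ]
top14 right@.59 0.0218 left-34@.59 0.0228 line .0232; yaws 2.43 2.47 back [ 0.4558 -2.0822  1.    ] inner [ 0.5009 -2.8174  1.    ]
top9 runner [0.5791 0.0119] [142.66963196  24.16311073] 86.87
0.53 [np.float64(0.02), np.float64(-0.002)] 0.56 [np.float64(0.022), np.float64(-0.0015)] 0.59 [np.float64(0.0235), np.float64(0.0015)] 0.62 [np.float64(0.0245), np.float64(0.003)] 0.64 [np.float64(0.026), np.float64(0.0035)] 
top13 runner [0.5789 0.0079] [141.87922668  24.07235146] 86.96
0.53 [np.float64(0.0115), np.float64(-0.0045)] 0.56 [np.float64(0.0115), np.float64(-0.003)] 0.59 [np.float64(0.02), np.float64(-0.002)] 0.62 [np.float64(0.0215), np.float64(-0.0005)] 0.64 [np.float64(0.0225), np.float64(0.0005)] 
top14 runner [0.5786 0.0088] [141.69436646  24.23065567] 87.26
0.53 [np.float64(0.0185), np.float64(-0.005)] 0.56 [np.float64(0.019), np.float64(-0.004)] 0.59 [np.float64(0.0195), np.float64(-0.002)] 0.62 [np.float64(0.0215), np.float64(-0.0005)] 0.64 [np.float64(0.023), np.float64(0.0)]
```

View pics/c8.png

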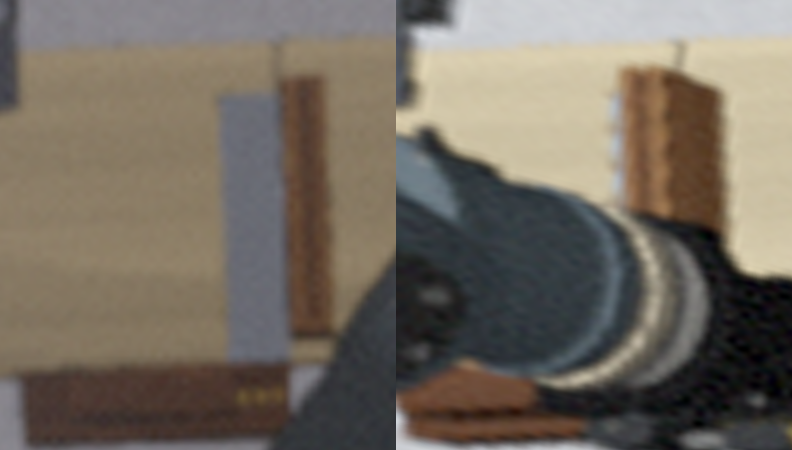

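Crop: square squared up again, stock against the edge. The blade's right edge is at 0.0214 at x=0.58 and the line at 0.0228, so it is about 1.4 mm right, and the runner has a ≤1 mm gap. I'll regrip the runner nearer the stock and ease it +y to the line, taking the blade with it, then press the stock flush again.

Run:
```python
from h import *
plan(.55,.0075,.13,-87.8);plan(.55,.0075,.0400,-87.8)
```

```text
shift [ 0.1145 -0.2729  0.0152] turn [-0.13  0.61  0.06]
shift [ 0.1154 -0.2727  0.1052] turn [-0.13  0.61  0.06]
```

```bash
python3 -m jog '[[0.5,0.1145,-0.273,0.015,-0.1,0.6,0],[0.5,0.1145,-0.273,0.015,-0.1,0.6,0],[0.5,0.1145,-0.273,0.015,-0.1,0.6,0],[0.5,0.1145,-0.273,0.015,-0.1,0.6,0],[0.5,0.1145,-0.273,0.015,-0.1,0.6,0],[0.5,0.1145,-0.273,0.015,-0.1,0.6,0],[0.5,0.115,-0.273,0.06,-0.1,0.6,0],[0.5,0.115,-0.273,0.1,-0.1,0.6,0],[0.5,0.115,-0.273,0.105,-0.1,0.6,0],[0.5,0.115,-0.273,0.105,-0.1,0.6,0]]'
```

```text
time_s: 42.88
position: [0.5504, 0.0066, 0.0411]
tcp_rot: [[0.999, 0.038, 0.001], [0.038, -0.999, -0.0], [0.001, 0.0, -1.0]]
force: [0.7, -0.6, 0.6]
opening: 0.499
grasp_force: 0.0
```

```bash
python3 -m jog '[[0,0,0,0.0005,0,0,0],[0,0,0,0.0005,0,0,0],[0,0,0,0.0005,0,0,0],[0,0,0,0.0005,0,0,0],[0,0,0,0.0005,0,0,0],[0,0,0,0.0005,0,0,0]]';python3 -m jog '[[0,0,-0.001,0,0,0,0],[0,0,-0.001,0,0,0,0]]';python3 -m jog '[[0,0,-0.0007,0,0,0,0],[0,0,-0.0007,0,0,0,0]]';python3 -m jog '[[0,0,-0.0007,0,0,0,0],[0,0,-0.0007,0,0,0,0]]'
```

```text
time_s: 43.62
position: [0.5509, 0.0072, 0.0413]
tcp_rot: [[0.999, 0.039, 0.002], [0.039, -0.999, -0.001], [0.002, 0.001, -1.0]]
force: [-0.4, -0.1, 6.3]
opening: 0.274
grasp_force: 30.0
time_s: 43.88
position: [0.5509, 0.0077, 0.0413]
tcp_rot: [[0.999, 0.039, 0.002], [0.039, -0.999, -0.002], [0.002, 0.002, -1.0]]
force: [-0.4, -2.6, 5.1]
opening: 0.273
grasp_force: 30.0
time_s: 44.12
position: [0.551, 0.0081, 0.0413]
tcp_rot: [[0.999, 0.039, 0.003], [0.039, -0.999, -0.002], [0.002, 0.002, -1.0]]
force: [-2.0, -4.1, 6.2]
opening: 0.275
grasp_force: 30.0
time_s: 44.38
position: [0.5511, 0.0084, 0.0413]
tcp_rot: [[0.999, 0.039, 0.003], [0.039, -0.999, -0.003], [0.003, 0.003, -1.0]]
force: [-1.4, -4.5, 6.0]
opening: 0.271
grasp_force: 30.0
```

```bash
python3 -m jog '[[0,0,-0.0003,-0.0012,0,0,0],[0,0,-0.0003,-0.0012,0,0,0]]'|sed -n '2p;4p';python3 -m jog '[[0,0,-0.0005,0,0,0,0],[0,0,-0.0005,0,0,0,0]]'|sed -n '2p;4p';python3 -m jog '[[0,0,-0.0005,0,0,0,0],[0,0,-0.0005,0,0,0,0]]'|sed -n '2p;4p'
```

```text
position: [0.5508, 0.0096, 0.0416]
force: [1.3, -3.6, 0.6]
position: [0.5506, 0.0105, 0.0415]
force: [2.0, -2.4, -0.6]
position: [0.5503, 0.0112, 0.0414]
force: [2.4, -3.2, -1.2]
```

Run:
```python
from h import *
im,d=viewer.capture("top"); cv2.imwrite("pics/top15.png",im)
for x in ((.52,.56),(.56,.60),(.60,.64)):
    try: print(x,bladecheck("top",im,*x))
    except Exception as e: print(x,e)
print(bot.read_state()["position"])
```

```text
(0.52, 0.56) [(np.float64(-0.0185), np.float64(46.27), np.float64(0.0289), 21), (np.float64(-0.0002), np.float64(44.95), np.float64(0.0262), 21)]
(0.56, 0.6) [(np.float64(0.0743), np.float64(-32.91), np.float64(0.0291), 20), (np.float64(0.1024), np.float64(-37.64), np.float64(0.0292), 20)]
(0.6, 0.64) [(np.float64(0.0425), np.float64(-3.47), np.float64(0.0277), 21), (np.float64(0.0527), np.float64(-0.11), np.float64(0.0273), 21)]
[0.55029764 0.01116396 0.04143979]
```

```bash
python3 -m jog '[[0.5,0,0.0002,0.0003,0,0,0],[0.5,0,0.0002,0.0003,0,0,0],[0.5,0,0.0002,0.0003,0,0,0],[0.5,0,0.0002,-0.03,0,0,0],[1,0.0,0.0002,-0.08,0,0,0],[1,-0.05,0.05,-0.1,0,0,0],[1,-0.08,0.11,-0.1,0,0,0],[1,-0.1,0.17,-0.1,0,0,0],[1,-0.1,0.23,-0.1,0,0,0],[1,-0.1,0.25,-0.1,0,0,0],[1,-0.1,0.25,-0.1,0,0,0]]'
python3 - <<'E'
from h import *
im,d=viewer.capture("top"); cv2.imwrite("pics/top16.png",im)
sq("top16");runner("top16")
E
```

```text
time_s: 46.55
position: [0.4599, -0.2451, 0.1415]
tcp_rot: [[0.999, 0.034, 0.002], [0.034, -0.999, -0.001], [0.002, 0.001, -1.0]]
force: [0.2, 0.1, 0.6]
opening: 0.994
grasp_force: 0.0
top16 right@.59 0.0258 left-34@.59 0.0265 line .0232; yaws 2.87 3.18 back [ 0.4568 -3.1937  1.    ] inner [ 0.5001 -3.0009  1.    ]
top16 runner [0.5861 0.0128] [126.45632172  23.92762375] 87.34
0.53 [np.float64(0.0215), np.float64(0.0135)] 0.56 [np.float64(0.023), np.float64(0.0)] 0.59 [np.float64(0.0235), np.float64(0.0025)] 0.62 [np.float64(0.0255), np.float64(0.0025)] 0.64 [np.float64(0.0265), np.float64(0.0035)]
```

Run:
```python
from h import *
plan(.4765,.092,.15,2.4);plan(.4765,.092,.047,2.4)
```

```text
shift [ 0.0293 -0.3342 -0.0085] turn [-2.000e-02 -4.000e-02 -9.034e+01]
shift [ 0.0293 -0.3341  0.0945] turn [-2.000e-02 -4.000e-02 -9.034e+01]
```

```bash
python3 -m jog '[[0.6,0.0293,-0.334,0,0,0,-90.4],[0.6,0.0293,-0.334,0,0,0,-90.4],[0.6,0.0293,-0.334,0,0,0,-90.4],[0.6,0.0293,-0.334,0,0,0,-90.4],[0.6,0.0293,-0.334,0,0,0,-90.4],[0.6,0.0293,-0.334,0,0,0,-90.4],[0.6,0.0293,-0.334,0,0,0,-90.4],[0.6,0.0293,-0.334,0,0,0,-90.4],[0.6,0.0293,-0.334,0,0,0,-90.4],[0.6,0.0293,-0.334,0.05,0,0,-90.4],[0.6,0.0293,-0.334,0.088,0,0,-90.4],[0.6,0.0293,-0.334,0.0935,0,0,-90.4],[0.4,0.0293,-0.334,0.0935,0,0,-90.4],[0,0.0293,-0.334,0.0935,0,0,-90.4],[0,0.0293,-0.334,0.0935,0,0,-90.4],[0,0.0293,-0.334,0.0935,0,0,-90.4],[0,0.0293,-0.334,0.0935,0,0,-90.4],[0,0.0293,-0.334,0.0935,0,0,-90.4],[0,0.0293,-0.334,0.0935,0,0,-90.4]]'
python3 - <<'E'
from h import *
im,d=viewer.capture("top"); cv2.imwrite("pics/top17.png",im); print(bladecheck("top",im,.6,.64))
E
```

```text
time_s: 48.98
position: [0.4763, 0.0923, 0.0488]
tcp_rot: [[-0.045, 0.999, 0.001], [0.999, 0.045, -0.0], [-0.0, 0.001, -1.0]]
force: [-1.8, 1.1, 5.9]
opening: 0.271
grasp_force: 29.9
[(np.float64(0.0218), np.float64(2.55), np.float64(0.0004), 21), (np.float64(0.0871), np.float64(-11.22), np.float64(0.0055), 21)]
```

```bash
python3 -m jog '[[0,-0.0006,0.0005,-0.0005,0,0,0.2],[0,-0.0012,0.0005,-0.0005,0,0,0.2],[0,-0.0018,0.001,-0.0005,0,0,0.2],[0,-0.0018,0.002,-0.0005,0,0,0.2],[0,-0.0018,0.002,-0.0005,0,0,0.2]]'
python3 - <<'E'
from h import *
im,d=viewer.capture("top"); cv2.imwrite("pics/top18.png",im); print(bladecheck("top",im,.6,.64))
E
```

```text
time_s: 49.65
position: [0.4767, 0.0915, 0.0488]
tcp_rot: [[-0.041, 0.999, -0.002], [0.999, 0.041, 0.001], [0.001, -0.002, -1.0]]
force: [-3.0, 4.9, 8.9]
opening: 0.273
grasp_force: 29.9
[(np.float64(0.0205), np.float64(2.7), np.float64(0.0003), 21), (np.float64(0.0821), np.float64(-9.33), np.float64(0.0059), 21)]
```

```bash
python3 -m jog '[[0,-0.0004,0,-0.0008,0,0,0.2],[0,-0.0008,0,-0.0008,0,0,0.2],[0,-0.0008,0,-0.0008,0,0,0.2]]'
python3 - <<'E'
from h import *
im,d=viewer.capture("top"); cv2.imwrite("pics/top19.png",im); print(bladecheck("top",im,.6,.64))
E
```

```text
time_s: 50.08
position: [0.4774, 0.09, 0.0489]
tcp_rot: [[-0.038, 0.999, -0.002], [0.999, 0.038, 0.0], [0.0, -0.002, -1.0]]
force: [-2.2, 3.5, -1.1]
opening: 0.273
grasp_force: 29.9
[(np.float64(0.0174), np.float64(3.01), np.float64(0.0002), 21), (np.float64(0.0863), np.float64(-12.38), np.float64(0.0063), 21)]
```

```bash
python3 -m jog '[[0,0.0004,0.001,0.0004,0,0,0],[0,0.0004,0.002,0.0004,0,0,0],[0.5,0.0004,0.0015,0.0004,0,0,0],[0.5,0.0004,0.0015,0.0004,0,0,0],[0.5,0.0004,0.001,0.0004,0,0,0],[0.5,0.0004,0.001,-0.05,0,0,0],[0.5,0.0004,0.001,-0.1,0,0,0],[0,-0.06,0.001,-0.1,0,0,10],[0,-0.12,0,-0.1,0,0,20],[0,-0.18,-0.01,-0.1,0,0,30],[0,-0.24,-0.03,-0.1,0,0,40],[0,-0.3,-0.05,-0.1,0,0,50],[0,-0.35,-0.05,-0.1,0,0,60],[0,-0.38,-0.05,-0.1,0,0,60],[0,-0.38,-0.05,-0.1,0,0,60]]'
python3 - <<'E'
from h import *
im,d=viewer.capture("top"); cv2.imwrite("pics/top20.png",im)
sq("top20");runner("top20")
viewer.capture("side")
for t in ["lever_knob","lever_pivot"]: print(t,[(round(float(r["p"]),2),np.round(r["xyz"],3).tolist()) for r in models.tip_of("side",t)][:1])
E
```

```text
time_s: 52.0
position: [0.4436, -0.2953, 0.1496]
tcp_rot: [[0.848, 0.53, 0.003], [0.53, -0.848, -0.003], [0.001, 0.004, -1.0]]
force: [-0.2, 0.7, -0.1]
opening: 0.002
grasp_force: 0.0
top20 right@.59 0.0225 left-34@.59 0.0231 line .0232; yaws 2.39 2.1 back [ 0.4559 -2.1848  1.    ] inner [ 0.5012 -3.0535  1.    ]
top20 runner [0.5782 0.0094] [142.48202515  23.80761909] 87.6
0.53 [np.float64(0.019), np.float64(-0.0045)] 0.56 [np.float64(0.02), np.float64(-0.0015)] 0.59 [np.float64(0.021), np.float64(-0.002)] 0.62 [np.float64(0.022), np.float64(0.0005)] 0.64 [np.float64(0.0235), np.float64(0.0015)] 
lever_knob [(0.6, [0.434, -0.371, 0.08])]
lever_pivot [(0.71, [0.494, 0.163, 0.011])]
```

Edge is now 0.0225–0.0231 against the line at 0.0232, the stock is parallel to the panel edge, and the runner is against the blade with the same centre offset as when it was pressed there. On to the lever.

Run:
```python
from h import *
plan(.437,-.315,.078,-93)
plan(.437,-.335,.078,-93)
```

```text
shift [-0.0179  0.018   0.0711] turn [-0.05  0.   35.26]
shift [-0.0285  0.0349  0.0711] turn [-0.05  0.   35.26]
```

```bash
python3 -m jog '[[0,-0.018,0.018,0.02,0,0,10],[0,-0.018,0.018,0.04,0,0,20],[0,-0.018,0.018,0.06,0,0,30],[0,-0.018,0.018,0.071,0,0,35],[0,-0.018,0.018,0.071,0,0,35],[0,-0.0285,0.035,0.071,0,0,35],[0,-0.0285,0.035,0.071,0,0,35]]'
```

```text
time_s: 53.08
position: [0.4387, -0.3395, 0.0793]
tcp_rot: [[0.999, -0.049, 0.004], [-0.049, -0.999, -0.004], [0.004, 0.004, -1.0]]
force: [-0.9, 0.4, 0.1]
opening: 0.01
grasp_force: 0.0
```

```bash
python3 -m jog '[[0,-0.006,0.015,0.001,0,0,0],[0,-0.01,0.03,0.001,0,0,0],[0,-0.013,0.045,0.001,0,0,0],[0,-0.012,0.058,0.001,0,0,0],[0,-0.009,0.07,0.001,0,0,0],[0,-0.009,0.07,0.001,0,0,0]]'
python3 - <<'E'
from h import *
viewer.capture("side")
for t in ["lever_knob","lever_pivot"]: print(t,[(round(float(r["p"]),2),np.round(r["xyz"],3).tolist()) for r in models.tip_of("side",t)][:2])
E
```

```text
time_s: 53.82
position: [0.4257, -0.4077, 0.0774]
tcp_rot: [[0.999, -0.05, 0.002], [-0.05, -0.999, -0.002], [0.002, 0.002, -1.0]]
force: [0.5, 1.6, 0.6]
opening: 0.008
grasp_force: 0.7
lever_knob []
lever_pivot [(0.79, [0.497, -0.419, 0.08])]
```

```bash
python3 -m jog '[[0,0.002,0.006,0,0,0,0],[0,0.003,0.011,0,0,0,0],[0,0.003,0.011,0,0,0,0]]'|sed -n '2p;4p';python3 -m jog '[[0,0.001,0.003,0,0,0,0],[0,0.001,0.003,0,0,0,0]]'|sed -n '2p;4p';python3 -m jog '[[0,0.001,0.003,0,0,0,0],[0,0.001,0.003,0,0,0,0]]'|sed -n '2p;4p'
```

```text
position: [0.4276, -0.4177, 0.0772]
force: [-0.2, 1.0, -0.6]
position: [0.4283, -0.4205, 0.0773]
force: [-1.6, 1.7, 0.9]
position: [0.4292, -0.4236, 0.0773]
force: [-0.5, 1.0, 0.1]
```

```bash
python3 -m jog '[[0,0.001,0.003,0,0,0,0],[0,0.001,0.003,0,0,0,0]]'|sed -n '2p;4p';python3 -m jog '[[0,0.001,0.003,0,0,0,0],[0,0.001,0.003,0,0,0,0]]'|sed -n '2p;4p';python3 -m jog '[[0,0.001,0.003,0,0,0,0],[0,0.001,0.003,0,0,0,0]]'|sed -n '2p;4p'
```

```text
position: [0.4298, -0.4258, 0.0772]
force: [-0.8, 3.3, 2.5]
position: [0.4299, -0.4266, 0.077]
force: [-2.5, 6.9, 3.7]
position: [0.43, -0.4272, 0.0769]
force: [-2.3, 11.8, 6.9]
```

The force jumped to 12 N at y=-0.427, so the lever is at its stop. I'll back off along the arc so it springs home.

```bash
python3 -m jog '[[0,-0.006,-0.025,-0.001,0,0,0],[0,-0.006,-0.055,-0.002,0,0,0],[0,0,-0.085,-0.002,0,0,0],[0,0.004,-0.11,-0.002,0,0,0],[0,0.004,-0.13,-0.03,0,0,0],[0,0.004,-0.13,-0.08,0,0,0],[0,0.004,-0.13,-0.1,0,0,0],[0,0.004,-0.13,-0.1,0,0,0]]'
python3 - <<'E'
from h import *
H=[]
for n in("top","side"):
    im,d=viewer.capture(n); cv2.imwrite(f"pics/{n}21.png",im)
print([(round(float(r["p"]),2),np.round(r["xyz"],3).tolist()) for r in models.tip_of("side","lever_knob")][:2])
sq("top21");runner("top21")
cv2.imwrite("pics/c9.png",np.hstack([cv2.resize(cv2.imread("pics/top21.png")[120:250,200:430],(440,249)),cv2.resize(cv2.imread("pics/side21.png")[150:360,190:350],(327,430))[:249] if 0 else cv2.resize(cv2.imread("pics/side21.png")[150:360,190:350],(190,249))]))
E
```

```text
time_s: 56.6
position: [0.4436, -0.3042, 0.1792]
tcp_rot: [[0.999, -0.048, 0.005], [-0.048, -0.999, -0.005], [0.005, 0.005, -1.0]]
force: [-1.2, 0.7, 0.1]
opening: 0.007
grasp_force: 0.0
[(0.51, [0.431, -0.371, 0.082])]
top21 right@.59 0.0225 left-34@.59 0.0231 line .0232; yaws 2.33 2.18 back [ 0.4556 -1.9552  1.    ] inner [ 0.5013 -3.0949  1.    ]
top21 runner [0.578  0.0093] [141.95819092  23.8539238 ] 87.27
0.53 [np.float64(0.019), np.float64(-0.004)] 0.56 [np.float64(0.02), np.float64(-0.0015)] 0.59 [np.float64(0.021), np.float64(-0.001)] 0.62 [np.float64(0.022), np.float64(0.0)] 0.64 [np.float64(0.0235), np.float64(0.0015)]
```

View pics/c9.png

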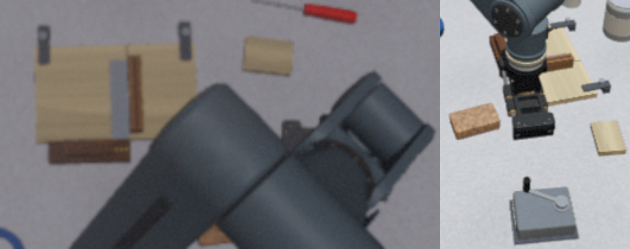

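The final look shows the square and runner in place on the panel (crop (120,95)), the lever back at rest (knob at 0.431, -0.371), and the arm clear of everything. I'm handing in.

```bash
python3 -c "
from rig import workorder; print(workorder.hand_in())"
```

```text
the job is handed in; nothing more can be done
None
```

I handed the job in at about 57 s (limit 72 s): the square is flush with its blade edge within about 0.7 mm of the line, the runner lies along the blade to within what the camera resolves (about 0.5 mm), and the lever went to its stop and sprang back; laying the runner first swung the square about 2 mm off the line, so I regripped both before the lever, and no result came back from the hand-in.

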